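# Load the drying pot with grinding balls by one-ball spoon

## Task

Clean grinding balls are to be blown dry on the lab bench: first shut the air cock of the drying pot (handle square across the pipe, against its stop), then use the spoon to carry every ball from the lanes of the stock tray into the pot, one at a time, never touching a ball with the fingers. With all balls in and the cock still shut, stand the spoon upright back in its rest and open the cock fully (handle along the pipe, against its stop); leave the other things on the bench where they are.

Things in the scene. Friction and masses are not known exactly. Their poses are not given: they have to be found in the camera images.
- tray: Grey stock tray, fixed, 154 x 289 mm; origin on the table under its middle, -x end towards the robot. Five lanes along x, 53 mm wide, centres at y = -114, -57, 0, 57, 114 mm; walls 34 mm above the floor. Lane floors fall 6 degrees towards the -x end (height = 9 mm + 0.105 * (x + 60 mm)), so balls roll there. The +x end, at x = 65 mm inside, is a plain wall.
- spoon: Steel one-ball spoon, upright handle, 160 g, 130 mm tall. Origin at the centre of its flat 60 x 44 mm underside, z up along the handle, open mouth to -x. Pocket x = -27 to +9 mm, 39 mm wide, floor 2 mm thick; side walls 16 mm high, back wall 22. It starts standing in the rest, mouth roughly to the robot. The ball stays in below 25 degrees of mouth-down tilt, rolls out beyond about 35.
- tray_foot (a point): Foot of the ramp that closes the -x end of all lanes, in the middle of the tray's width, on the floor (tray x = -60 mm, height 9 mm). The ramp rises 60 degrees to the lane floor, 31 mm high. A ball lying against it has its centre about 10 mm to the +x side of the foot and 18 mm above the floor. Same axes as the tray.
- spoon_lip (a point): Front edge of the spoon's underside at the mouth (spoon x = -30 mm, z = 0). The lip there is 3 mm thick and 4 mm high. Driven mouth first down a lane, parallel to the floor and 1 to 2 mm above it, it presses a ball against the ramp, and the ball hops over the lip into the pocket as the lip comes to the ramp's foot. Same axes as the spoon.
- spoon_grip (a point): A good grip point on the spoon's handle, a square bar 16 x 16 mm, on its axis (spoon x = 20 mm), 100 mm above the underside; the handle ends 30 mm higher. Either pair of faces may be gripped. Same axes as the spoon.
- rest: Spoon rest: shallow white tray, fixed, 98 x 83 mm outside, 90 x 75 mm inside, floor 4 mm thick, rim 16 mm high. Origin on the table under its centre.
- pot: Drying pot on a steel base, fixed: open round steel pot, outside diameter 132 mm, wall 4 mm, on the axis of this origin (which lies on the table); rim 70 mm above the table. Its air pipe leaves along -y to the brass cock.
- pot_in (a point): Centre of the pot's inner floor, 15 mm above the table, inside diameter 124 mm.
- cock (a joint): Air cock, quarter turn about a vertical axis, rad: 0 = shut (handle square to the pipe, pointing along the pot's +x, hard stop), 1.571 = open (handle along the pipe, pointing along the pot's -y, away from the pot, hard stop). Moved with about 0.12 N m; it stays where it is left. At the start it is open or partly open.
- cock_pivot (a point): Point on the cock's axis at mid-height of the handle, 78 mm above the table; in the pot's frame at x = 0, y = -140 mm.
- cock_tip (a point): End of the cock's handle, at mid-height, 100 mm from the pivot. The handle is a black bar 16 mm wide and 16 mm high (70 to 86 mm above the table), reaching from 12 mm behind the pivot to the tip.
- ball1: White ceramic grinding ball, 36 mm in diameter, 70 g, smooth; origin at its centre. It lies in a lane of the tray at the start (some balls are absent in some runs).
- ball2: White ceramic grinding ball, 36 mm in diameter, 70 g, smooth; origin at its centre. It lies in a lane of the tray at the start (some balls are absent in some runs).
- ball3: White ceramic grinding ball, 36 mm in diameter, 70 g, smooth; origin at its centre. It lies in a lane of the tray at the start (some balls are absent in some runs).
- ball4: White ceramic grinding ball, 36 mm in diameter, 70 g, smooth; origin at its centre. It lies in a lane of the tray at the start (some balls are absent in some runs).
- ball5: White ceramic grinding ball, 36 mm in diameter, 70 g, smooth; origin at its centre. It lies in a lane of the tray at the start (some balls are absent in some runs).
- specimen: Bystander: small specimen jar with red lid, 48 mm diameter, 62 mm tall.
- reagent: Bystander: white-capped jar, 72 mm diameter, 120 mm tall.
- dropper: Bystander: amber dropper bottle, 36 mm diameter, 85 mm tall.
- weighpot: Bystander: aluminium disc-shaped pot, 56 mm diameter, 30 mm tall.
- timer: Bystander: grey bench timer, 60 x 80 x 22 mm.
There are look-alikes about, which are no part of the job. Several things have the shape of the spoon; the one meant has the colours described above.

How it is judged (in metres and radians):
On the way, in this order (a step that is already met when the one before it is completed fails the run):
1. the air cock is shut against its stop (value of joint cock below 0.12 rad), for 0.2 s.
2. every ball lies in the pot while the cock is still shut (horizontal distance between each of ball1, ball2, ball3, ball4, ball5 and pot_in below 0.062 m and z of each of ball1, ball2, ball3, ball4, ball5 in the frame of pot_in below 0.06 m and value of joint cock below 0.15 rad), for 0.2 s.
At the end, for the whole second after the job is handed in: All balls present lie at rest in the pot (centre within 62 mm of its axis and below the rim), the cock is open to within 0.12 rad of its stop, and the spoon stands upright (within 0.08 rad) at rest on the floor of its rest, within 30 mm of the middle (horizontal distance between each of ball1, ball2, ball3, ball4, ball5 and pot_in below 0.062 m and z of each of ball1, ball2, ball3, ball4, ball5 in the frame of pot_in below 0.06 m and linear speed of each of ball1, ball2, ball3, ball4, ball5 below 0.05 m/s and value of joint cock above 1.45 rad and horizontal distance between spoon and rest below 0.03 m and z of spoon in the frame of rest below 0.01 m and angle between spoon's own z axis and vertical below 0.08 rad and linear speed of spoon below 0.03 m/s); the robot touches nothing.
It fails at once if a ball is touched by the gripper's fingers (contact force between any of ball1, ball2, ball3, ball4, ball5 and the fingers above 0.5 N).
It fails at once if a bystander is knocked aside or over (distance of any of specimen, reagent, dropper, weighpot, timer from where it was at the start of the episode above 0.03 m).
Of ball1, ball2, ball3, ball4, ball5 only 3 to 5 are there at a start; the rules pass over those that are not, and their reading is None.
At some moment in a run one of ball1, ball2, ball3, ball4, ball5 may be knocked a few centimetres aside while the robot is not near it.
It also fails if it takes over 210 s, if anything falls off the work surface, if the arm or the gripper's body presses on something with over 40 N, if the wrist force passes 120 N, or if a joint passes its speed limit or range.

## Robot

A 7-joint arm with a two-finger parallel gripper is mounted at the origin on the work surface. World frame = base frame: x ahead of the robot, y to its left, z up, the work surface at z = 0. Lengths are in mm, angles in rad, forces in N, time in s.
With the tool pointing down it reaches from about 400 to 875 mm from the base axis. Payload 4.4 kg.
Tool frame: the origin (TCP) lies midway between the tips of the shut fingers; the grasp point (between the pads) lies 19 mm behind it; z points along the fingers, y is the line along which they close (so a half turn about z gives the same grasp; the last joint's range is limited). The gripper opens to 85 mm and grips with 20 to 120 N. Pads are 22 mm wide; open, the fingers measure 114 mm over their backs; the gripper's body (76 mm by 85 mm) begins 54 mm behind the grasp point. The pads swing forward as they close: fully open they stand 13 mm farther back than shut.
Start: joints at [1.141, 0.628, 0.038, 1.517, -0.027, 0.996, -0.02], TCP at [231.316, -607.462, 231.313] pointing down, gripper open.
Joint ranges: [-3.06, 3.06], [-0.37, 2.12], [-1.25, 1.32], [0.18, 2.47], [-1.1, 4.24], [0.23, 1.98], [-2.94, 2.94]. Speed limits (rad/s): [2.57, 2.57, 3.14, 3.14, 3.14, 3.14, 3.14].

## Interface

Orientations are given as [roll, pitch, yaw] about the fixed x, y, z axes, in that order (R = Rz(yaw) Ry(pitch) Rx(roll)).
In Python, from cell import ctrl, get_image, get_calibration gives the robot as it stands.
- The arm moves only by the shell command python3 -m creep 'ROWS'. ROWS is JSON, a list of rows, each an object of numbers: "dx", "dy", "dz": the shift along the world's x, y, z normalised to -1 to 1, where 1 is 0.4 m; "rx", "ry", "rz": the turn, a rotation vector about the world's x, y, z normalised to -1 to 1, where 1 is 2 pi rad; "grip": the closure, from -1 (fully open) to 1 (shut). A call has exactly 5 rows; each row is the pose to reach, as a shift and turn from the pose commanded when the call began, turning the shorter way round; what a row does not reach only later rows make up. A row lasts 1/8 s, in which the tool goes at most 62.5 mm and 10.7 degrees, less where a joint would pass 70% of its speed; a pose out of reach is approached as far as the arm can. A call with a number of a shift or a turn outside -1 to 1 is refused whole. A call with a gripper value outside its range is refused whole. The fingers move at their own pace and stop on an object; the grip force is fixed at half the most. Time passes only in rows, so rows that repeat a pose let the fingers close, or fill a call up. It gives the time, the measured TCP pose, the force, the opening and the grip force at its end, in the units of the state.
- ctrl.read_state(): the state, without advancing time (a new reading comes with each control period).
- get_image(name): name is "scene" or "top" or "wrist"; returns the picture (480x640x3 uint8, red, green, blue); there is no depth.
- get_calibration(name): a dict with "mtx" (3x3 intrinsics, pixels), "world_from_camera" (4x4, takes a point from camera to world coordinates). Camera axes: x right, y down, z forward; pixel columns grow to the right and rows downward; lengths in mm; the calibration is good to about 2 mm. A picture is of the moment at which its call begins: read the wrist's pose just before it. get_calibration takes no time and is no camera call; for the wrist camera it gives the pose at the moment of the call.
- ctrl.finish_job(): hands the job in; it is judged then, once.
The state is a dict: "clock": time; "qpos": joint angles; "qd": joint speeds; "tau": joint torques, N m; "eef_pos": TCP position; "tool_rot": TCP orientation; "force": force on the tool from outside, world axes, zero at the start; "torque": the same for the moment, N m; "width": finger opening in mm; "gripper_force": force on a finger pad.
Only numpy, scipy, OpenCV 4.12 (cv2) and the standard library are available. Lean on these libraries where they do the work, as an engineer would, in place of code of your own. Each camera call takes 0.05 s, during which the arm holds its last target. There are 200 camera calls.

## Working session

There is one attempt and no reset: what is moved stays moved. The work goes in short steps, Python scripts to look and compute and a shell command to move; the robot and the scene stay as the last step left them, time stands still between calls to the robot, and variables do not carry over. Pictures are saved under pics/ and viewed, at most 14 in all, crops included, and the job is handed in when it is done.

```bash
ls; mkdir -p pics; python3 - <<'E'
from cell import ctrl,get_image,get_calibration
import cv2,numpy as np
for n in("scene","top"):
    im=get_image(n);cv2.imwrite(f"pics/{n}0.png",im[:,:,::-1]);c=get_calibration(n);print(n,np.round(c["mtx"],1).tolist(),np.round(c["world_from_camera"],3).tolist())
s=ctrl.read_state();print({k:np.round(v,3).tolist() for k,v in s.items()})
E
```

```text
pics
scene [[518.4, 0.0, 322.8], [0.0, 518.4, 236.8], [0.0, 0.0, 1.0]] [[-0.2, 0.793, -0.576, 1219.564], [0.98, 0.158, -0.124, 207.225], [-0.007, -0.589, -0.808, 1046.646], [0.0, 0.0, 0.0, 1.0]]
top [[523.6, 0.0, 315.2], [0.0, 523.6, 243.6], [0.0, 0.0, 1.0]] [[0.001, -0.987, 0.163, 310.77], [-1.0, -0.001, 0.004, 36.763], [-0.004, -0.163, -0.987, 1487.905], [0.0, 0.0, 0.0, 1.0]]
{'clock': 0.1, 'qpos': [1.141, 0.629, 0.038, 1.518, -0.027, 0.996, -0.02], 'qd': [0.001, -0.003, 0.001, -0.003, -0.001, -0.0, 0.001], 'tau': [0.003, -56.453, 1.23, -19.397, 0.011, 0.005, -0.0], 'eef_pos': [231.106, -606.921, 230.499], 'tool_rot': [-3.14, 0.0, 0.364], 'force': [-0.253, -0.359, -0.737], 'torque': [0.023, 0.016, 0.05], 'gripper_force': 0.0, 'width': 85.408}
```

View pics/scene0.png

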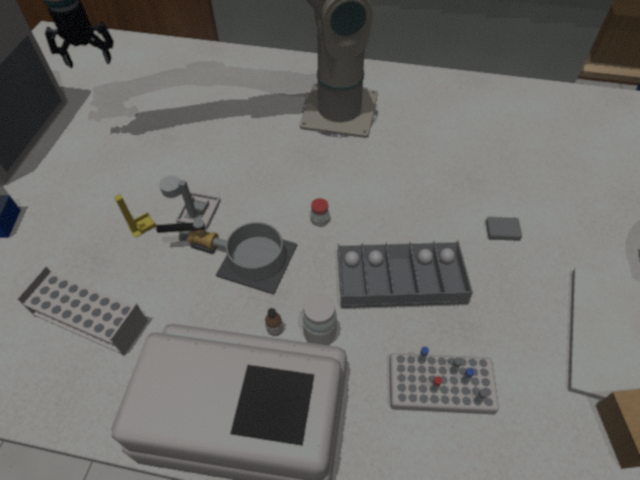

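View pics/top0.png

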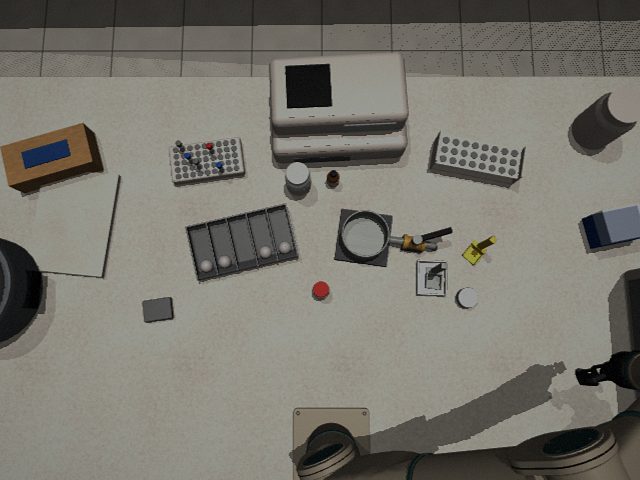

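The tray holds four balls, top px (206,266), (224,262), (265,252) and (284,247), in lanes +114, +57, -57 and -114. Two things are spoon-shaped: the grey one standing in the white rest at top (433,275), and the yellow one at (478,250). The steel-grey one fits the description. I'll enlarge both to confirm.

```bash
python3 - <<'E'
import cv2,numpy as np
a=cv2.imread("pics/top0.png")[195:315,325:505];b=cv2.imread("pics/scene0.png")[165:285,110:300]
a=cv2.resize(a,(600,400),interpolation=cv2.INTER_CUBIC)
cv2.imwrite("pics/c1.png",cv2.resize(cv2.imread("pics/top0.png")[195:315,330:490],(800,600),interpolation=cv2.INTER_CUBIC))
cv2.imwrite("pics/c2.png",cv2.resize(cv2.imread("pics/scene0.png")[170:290,110:270],(800,600),interpolation=cv2.INTER_CUBIC))
cv2.imwrite("pics/c3.png",cv2.resize(cv2.imread("pics/top0.png")[195:295,175:308],(798,600),interpolation=cv2.INTER_CUBIC))
E
```

```text
(no output)
```

View pics/c1.png

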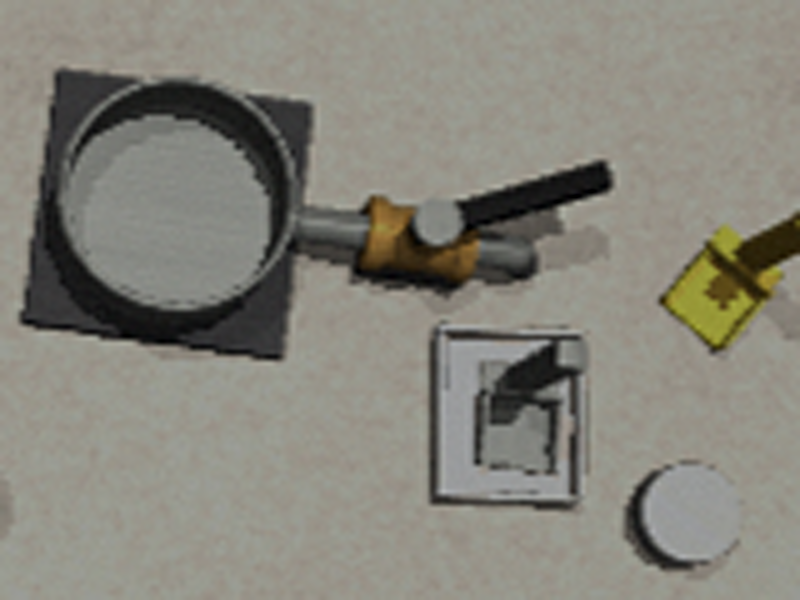

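View pics/c2.png

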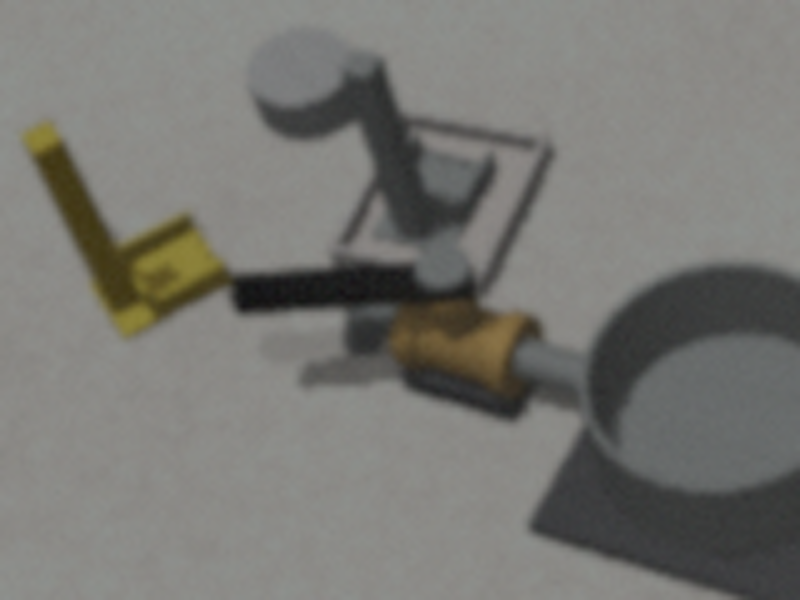

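View pics/c3.png

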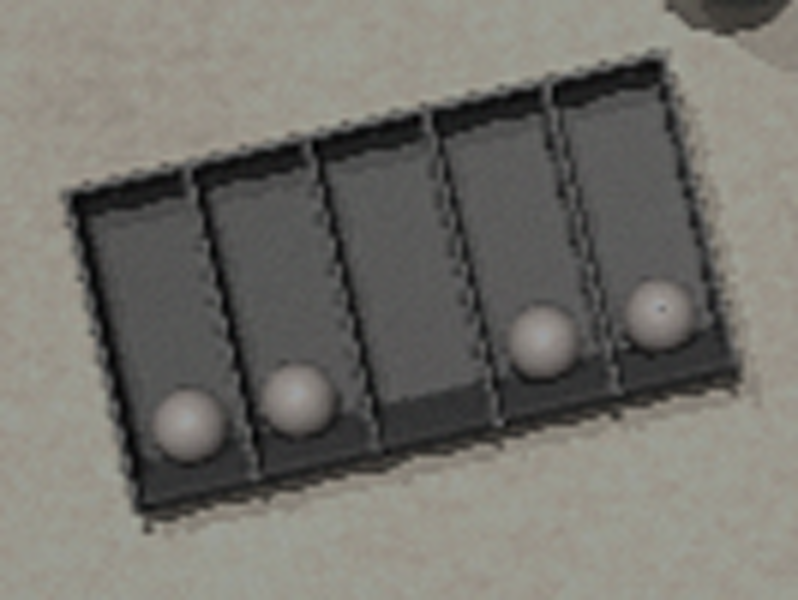

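The crops confirm it: the steel-grey spoon stands in the white rest, its mouth to the robot, with the handle top at top px ≈ (444,266). The yellow one is the look-alike. The cock is partly open, its tip at about (450,231). Next I'll turn these pixels into positions.

```bash
cat > h.py <<'E'
import numpy as np
from cell import ctrl,get_image,get_calibration
def P(cam,uv,z,cal=None):
    c=cal or get_calibration(cam);K=np.array(c["mtx"]);T=np.array(c["world_from_camera"])
    d=T[:3,:3]@np.linalg.inv(K)@[uv[0],uv[1],1];o=T[:3,3];return o+d*(z-o[2])/d[2]
def proj(cam,p,cal=None):
    c=cal or get_calibration(cam);T=np.linalg.inv(np.array(c["world_from_camera"]));q=np.array(c["mtx"])@(T[:3,:3]@np.array(p)+T[:3,3]);return q[:2]/q[2]
E
python3 - <<'E'
from h import *
np.set_printoptions(precision=1,suppress=True)
A=lambda u,v:(330+(u+.5)/5-.5,195+(v+.5)/5-.5)
S=lambda u,v:(110+(u+.5)/5-.5,170+(v+.5)/5-.5)
C=lambda u,v:(175+(u+.5)/6-.5,195+(v+.5)/6-.5)
def pr(n,*a):print(n,[P(*x)[:2] for x in a])
pr("pot rim L R T B",*[("top",A(*p),70) for p in((58,196),(299,196),(178,78),(178,315))])
pr("pot rim scene",*[("scene",S(*p),70) for p in((583,380),(740,263))])
pr("plate",*[("top",A(*p),10) for p in((57,70),(312,100),(283,357),(22,322))])
pr("pipe axis",("top",A(330,228),45),("top",A(535,258),45))
pr("cap",("top",A(438,220),90),("scene",S(443,262),90))
pr("tip",("top",A(605,177),80),("scene",S(238,292),78))
pr("handle top",("top",A(572,354),134),("scene",S(364,65),134))
pr("rest outer",*[("top",A(*p),16) for p in((434,324),(586,332),(578,508),(431,503))])
pr("spoon mouth",*[("top",A(*p),6) for p in((478,464),(555,472))])
pr("balls",*[("top",C(*p),27) for p in((188,426),(298,400),(543,341),(660,315))])
pr("tray far",("top",C(70,193),50),("top",C(660,55),50))
pr("tray near",("top",C(145,515),40),("top",C(738,378),40))
pr("specimen,timer,reagent,dropper,weigh",("top",(321,290),62),("top",(158,309),22),("top",(297,172),120),("top",(333,178),80),("top",(467,297),30))
E
```

```text
pot rim L R T B [array([571.9, -29.6]), array([ 572. , -162.2]), array([638.5, -96.6]), array([505.9, -94.7])]
pot rim scene [array([ 591.5, -155.8]), array([ 511.5, -103.3])]
plate [array([657.1, -32.4]), array([ 639.4, -179.4]), array([ 490.1, -159.5]), array([510. , -11.4])]
pipe axis [array([ 558.4, -182.6]), array([ 541.5, -296.5])]
cap [array([ 555.1, -234.4]), array([ 552.5, -233.4])]
tip [array([ 580.8, -328.3]), array([ 579.9, -327.5])]
handle top [array([ 476.7, -293.3]), array([ 478.4, -289.8])]
rest outer [array([ 508.2, -244.6]), array([ 503.7, -330.5]), array([ 404.4, -322.1]), array([ 407.1, -239.9])]
spoon mouth [array([ 429.8, -269. ]), array([ 425.3, -312.3])]
balls [array([488.8, 349.1]), array([501.1, 297.9]), array([529.2, 183.5]), array([541.6, 128.6])]
tray far [array([595.5, 403.2]), array([661.6, 128.4])]
tray near [array([445.8, 364.8]), array([509.9,  91.1])]
specimen,timer,reagent,dropper,weigh [array([417.9,  26. ]), array([367.7, 479.4]), array([732.9,  91.3]), array([727.9,  -7.4]), array([ 401.3, -379. ])]
```

```bash
python3 -m creep '[{"dx":0.1,"dy":0.1,"rz":0.02,"grip":1},{"dx":0.2,"dy":0.2,"rz":0.04,"grip":1},{"dx":0.3,"dy":0.28,"rz":0.06,"grip":1},{"dx":0.4,"dy":0.36,"rz":0.08,"grip":1},{"dx":0.4,"dy":0.36,"rz":0.092,"grip":1}]'
python3 -m creep '[{"dx":0.1,"dy":0.1,"rz":0.02,"grip":1},{"dx":0.2,"dy":0.2,"rz":0.04,"grip":1},{"dx":0.3,"dy":0.28,"rz":0.06,"grip":1},{"dx":0.367,"dy":0.348,"rz":0.08,"grip":1},{"dx":0.367,"dy":0.348,"rz":0.092,"grip":1}]'
python3 - <<'E'
from h import *
import cv2
c=get_calibration("wrist");im=get_image("wrist");cv2.imwrite("pics/w1.png",im[:,:,::-1]);np.savez("w1.npz",**c)
print(np.round(c["mtx"],1).tolist(),np.round(c["world_from_camera"],3).tolist());print(np.round(ctrl.read_state()["qpos"],2))
E
```

```text
[[351.5, 0.0, 321.4], [0.0, 351.5, 234.0], [0.0, 0.0, 1.0]] [[0.357, -0.902, -0.243, 292.507], [-0.934, -0.345, -0.09, -583.269], [-0.003, 0.259, -0.966, 372.418], [0.0, 0.0, 0.0, 1.0]]
[ 1.14  0.63  0.04  1.52 -0.03  1.   -0.02]$[0]: bad value
$[0]: bad value
```

View pics/w1.png

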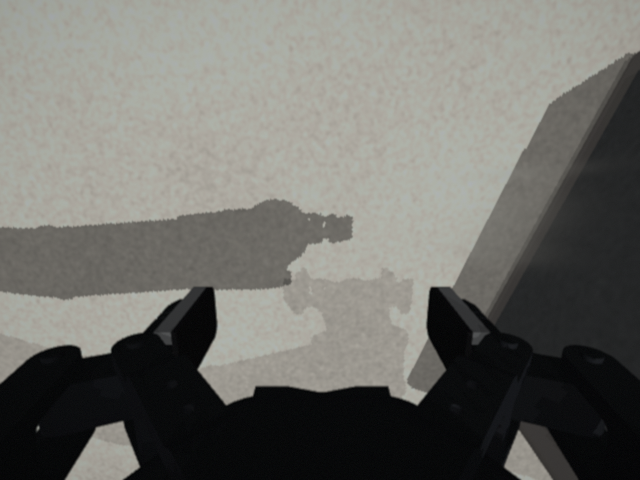

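The wrist picture shows only bare table and the fingers, because the moves were refused. A row probably needs all seven keys.

```bash
python3 -m creep '[{"dx":0.1,"dy":0.1,"dz":0,"rx":0,"ry":0,"rz":0.02,"grip":1},{"dx":0.2,"dy":0.2,"dz":0,"rx":0,"ry":0,"rz":0.04,"grip":1},{"dx":0.3,"dy":0.28,"dz":0,"rx":0,"ry":0,"rz":0.06,"grip":1},{"dx":0.4,"dy":0.36,"dz":0,"rx":0,"ry":0,"rz":0.08,"grip":1},{"dx":0.4,"dy":0.36,"dz":0,"rx":0,"ry":0,"rz":0.092,"grip":1}]'
```

```text
clock: 0.78
eef_pos: [396.4, -458.8, 231.2]
tool_rot: [3.141, -0.004, 0.954]
force: [-0.5, -1.0, -0.2]
width: 0.1
gripper_force: 0.0
```

```bash
python3 -m creep '[{"dx":0.1,"dy":0.1,"dz":0,"rx":0,"ry":0,"rz":0.02,"grip":1},{"dx":0.2,"dy":0.2,"dz":0,"rx":0,"ry":0,"rz":0.04,"grip":1},{"dx":0.3,"dy":0.28,"dz":0,"rx":0,"ry":0,"rz":0.06,"grip":1},{"dx":0.36,"dy":0.345,"dz":0,"rx":0,"ry":0,"rz":0.08,"grip":1},{"dx":0.36,"dy":0.345,"dz":0,"rx":0,"ry":0,"rz":0.09,"grip":1}]'
python3 - <<'E'
from h import *
import cv2
c=get_calibration("wrist");im=get_image("wrist");cv2.imwrite("pics/w2.png",im[:,:,::-1]);np.savez("w2.npz",**c)
s=ctrl.read_state();print(np.round(s["qpos"],2),s["eef_pos"],s["tool_rot"])
E
```

```text
clock: 1.4
eef_pos: [538.2, -321.1, 231.0]
tool_rot: [3.14, -0.003, 1.516]
force: [-1.3, -0.6, -0.6]
width: 0.4
gripper_force: 0.0
[ 0.67  0.61 -0.28  1.58  0.19  0.98  0.27] [ 536.49679361 -323.35431774  230.88909865] [-3.14146547e+00 -1.25617135e-03  1.51483261e+00]
```

View pics/w2.png

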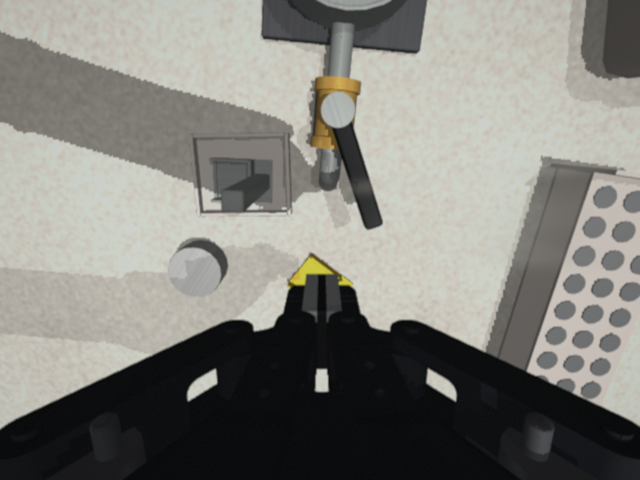

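The wrist view shows the cock's cap at (338,109), its handle end at (372,224), the spoon handle's top at (233,200), and rest corners (194,135), (290,133), (291,212) and (200,215).

```bash
python3 - <<'E'
from h import *
np.set_printoptions(precision=1,suppress=True)
c=dict(np.load("w2.npz"));f=lambda u,z:P(0,u,z,c)[:2]
print("cap",f((338,109),90),"tip",f((372,225),80),"handle",f((233,200.5),134))
print("rest",[f(u,16) for u in((194,135),(290,133),(291,212),(200,215))])
print("yellow", f((318,255),0))
h=np.array([477.5,-291.5])
E
python3 - <<'E'
import cv2
cv2.imwrite("pics/c4.png",cv2.resize(cv2.imread("pics/w2.png")[90:240,180:390],(798,570),interpolation=cv2.INTER_CUBIC))
E
```

```text
cap [ 555.7 -232.7] tip [ 581.5 -327.3] handle [ 479.2 -291.8]
rest [array([ 417.7, -243.2]), array([ 511.6, -246.3]), array([ 506.7, -324.7]), array([ 412.3, -322.9])]
yellow [ 531.6 -378.1]
```

View pics/c4.png

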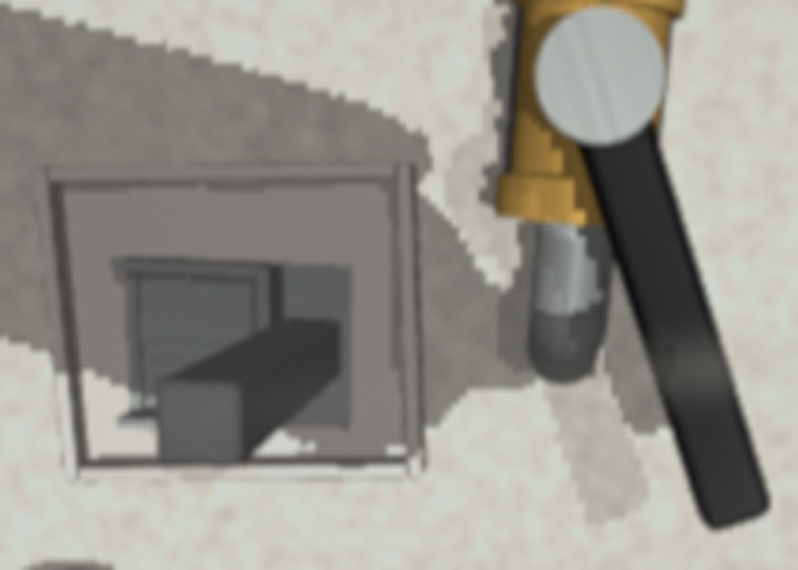

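```bash
python3 -m creep '[{"dx":0,"dy":0,"dz":-0.13,"rx":0,"ry":0,"rz":0,"grip":1},{"dx":0,"dy":0,"dz":-0.26,"rx":0,"ry":0,"rz":0,"grip":1},{"dx":0,"dy":0,"dz":-0.36,"rx":0,"ry":0,"rz":0,"grip":1},{"dx":0,"dy":0,"dz":-0.395,"rx":0,"ry":0,"rz":0,"grip":1},{"dx":0,"dy":0,"dz":-0.395,"rx":0,"ry":0,"rz":0,"grip":1}]' &&
python3 -m creep '[{"dx":0.051,"dy":0.0275,"dz":0,"rx":0,"ry":0,"rz":0,"grip":1},{"dx":0.101,"dy":0.035,"dz":0,"rx":0,"ry":0,"rz":0,"grip":1},{"dx":0.156,"dy":0.0625,"dz":0,"rx":0,"ry":0,"rz":0,"grip":1},{"dx":0.201,"dy":0.104,"dz":0,"rx":0,"ry":0,"rz":0,"grip":1},{"dx":0.229,"dy":0.16,"dz":0,"rx":0,"ry":0,"rz":0,"grip":1}]' &&
python3 -m creep '[{"dx":0,"dy":0.004,"dz":0,"rx":0,"ry":0,"rz":0,"grip":1},{"dx":0,"dy":0.008,"dz":0,"rx":0,"ry":0,"rz":0,"grip":1},{"dx":0,"dy":0.008,"dz":0,"rx":0,"ry":0,"rz":0,"grip":1},{"dx":0,"dy":0.008,"dz":0,"rx":0,"ry":0,"rz":0,"grip":1},{"dx":0,"dy":0.008,"dz":0,"rx":0,"ry":0,"rz":0,"grip":1}]'
python3 - <<'E'
from h import *
np.set_printoptions(precision=3,suppress=True)
c=dict(np.load("w2.npz"));g=lambda u,v,z:P(0,(180+(u+.5)/3.8-.5,90+(v+.5)/3.8-.5),z,c)[:2]
def yaw(a,b):d=a-b;return np.arctan2(-d[0],d[1])
a,b=g(350,265,7),g(347,425,7);print("back",a,b,yaw(a,b))
a,b=g(122,268,16),g(128,415,8);print("mouth",a,b,yaw(a,b))
R=[g(45,165,16),g(415,163,16),g(420,475,16),g(72,478,16)];print("rest",R,np.mean(R,0))
a,b=g(160,380,134),g(243,385,134);print("top",a,b,np.arctan2(*(b-a)[::-1]))
E
```

```text
clock: 2.08
eef_pos: [535.0, -325.7, 73.0]
tool_rot: [-3.141, -0.0, 1.507]
force: [-0.2, -0.4, 0.6]
width: 0.3
gripper_force: 0.0
clock: 2.7
eef_pos: [628.1, -262.2, 74.4]
tool_rot: [3.141, 0.004, 1.508]
force: [-16.5, -43.6, 0.3]
width: -0.0
gripper_force: 29.6
clock: 3.32
eef_pos: [627.5, -263.3, 74.5]
tool_rot: [3.139, 0.007, 1.505]
force: [-1.6, -10.0, -1.8]
width: -0.0
gripper_force: 5.1
back [ 490.319 -270.906] [ 485.626 -314.088] -0.10825765576666524
mouth [ 431.858 -268.127] [ 425.783 -307.954] -0.15137919942439226
rest [array([ 415.534, -241.277]), array([ 510.552, -245.832]), array([ 505.645, -327.424]), array([ 410.795, -323.216])] [ 460.632 -284.438]
top [ 472.372 -283.929] [ 487.127 -285.612] -0.1136023507742015
```

The cock is shut: the fingers stalled against the stop at the expected place. Next, back off and go above the spoon.

```bash
python3 -m creep '[{"dx":0,"dy":-0.06,"dz":0,"rx":0,"ry":0,"rz":0,"grip":1},{"dx":0,"dy":-0.08,"dz":0.13,"rx":0,"ry":0,"rz":0,"grip":1},{"dx":-0.05,"dy":-0.08,"dz":0.26,"rx":0,"ry":0,"rz":-0.007,"grip":0},{"dx":-0.18,"dy":-0.085,"dz":0.3,"rx":0,"ry":0,"rz":-0.007,"grip":-1},{"dx":-0.3,"dy":-0.085,"dz":0.3,"rx":0,"ry":0,"rz":-0.007,"grip":-1}]' &&
python3 -m creep '[{"dx":-0.074,"dy":0,"dz":0,"rx":0,"ry":0,"rz":0,"grip":-1},{"dx":-0.074,"dy":0,"dz":0,"rx":0,"ry":0,"rz":0,"grip":-1},{"dx":-0.074,"dy":0,"dz":0,"rx":0,"ry":0,"rz":0,"grip":-1},{"dx":-0.074,"dy":0,"dz":0,"rx":0,"ry":0,"rz":0,"grip":-1},{"dx":-0.074,"dy":0,"dz":0,"rx":0,"ry":0,"rz":0,"grip":-1}]'
python3 - <<'E'
from h import *
import cv2
c=get_calibration("wrist");im=get_image("wrist");cv2.imwrite("pics/w3.png",im[:,:,::-1]);np.savez("w3.npz",**c)
s=ctrl.read_state();print(s["eef_pos"],s["tool_rot"],s["width"])
E
```

```text
clock: 3.95
eef_pos: [508.6, -292.6, 196.2]
tool_rot: [3.135, 0.002, 1.464]
force: [1.2, -0.6, 1.1]
width: 54.3
gripper_force: 0.0
clock: 4.58
eef_pos: [478.3, -291.9, 193.2]
tool_rot: [3.141, -0.0, 1.464]
force: [0.4, -0.4, 0.7]
width: 85.5
gripper_force: 0.0
[ 478.01834945 -291.95226718  193.09690577] [ 3.14140959e+00 -3.91738775e-04  1.46411601e+00] 85.4946264410264
```

```bash
python3 -m creep '[{"dx":0,"dy":0,"dz":-0.1,"rx":0,"ry":0,"rz":0,"grip":-1},{"dx":0,"dy":0,"dz":-0.19,"rx":0,"ry":0,"rz":0,"grip":-1},{"dx":0,"dy":0,"dz":-0.25,"rx":0,"ry":0,"rz":0,"grip":-1},{"dx":0.001,"dy":0,"dz":-0.27,"rx":0,"ry":0,"rz":0,"grip":-1},{"dx":0.001,"dy":0,"dz":-0.27,"rx":0,"ry":0,"rz":0,"grip":-1}]' &&
python3 -m creep '[{"dx":0,"dy":0,"dz":0,"rx":0,"ry":0,"rz":0,"grip":1},{"dx":0,"dy":0,"dz":0,"rx":0,"ry":0,"rz":0,"grip":1},{"dx":0,"dy":0,"dz":0,"rx":0,"ry":0,"rz":0,"grip":1},{"dx":0,"dy":0,"dz":0,"rx":0,"ry":0,"rz":0,"grip":1},{"dx":0,"dy":0,"dz":0,"rx":0,"ry":0,"rz":0,"grip":1}]' &&
python3 -m creep '[{"dx":0,"dy":0,"dz":0.04,"rx":0,"ry":0,"rz":0,"grip":1},{"dx":0,"dy":0,"dz":0.12,"rx":0,"ry":0,"rz":0,"grip":1},{"dx":0,"dy":0,"dz":0.22,"rx":0,"ry":0,"rz":0,"grip":1},{"dx":0,"dy":0,"dz":0.32,"rx":0,"ry":0,"rz":0,"grip":1},{"dx":0,"dy":0,"dz":0.32,"rx":0,"ry":0,"rz":0,"grip":1}]'
```

```text
clock: 5.25
eef_pos: [478.0, -292.1, 85.2]
tool_rot: [-3.141, -0.0, 1.464]
force: [-0.3, 0.5, 0.5]
width: 85.9
gripper_force: 0.0
clock: 5.88
eef_pos: [478.2, -292.5, 85.8]
tool_rot: [3.141, 0.0, 1.463]
force: [0.2, -1.2, 2.9]
width: 15.2
gripper_force: 58.9
clock: 6.5
eef_pos: [479.6, -293.1, 217.0]
tool_rot: [3.135, 0.003, 1.463]
force: [0.2, 0.4, -2.6]
width: 15.0
gripper_force: 58.8
```

```bash
python3 -m creep '[{"dx":0.02,"dy":0.1,"dz":0,"rx":0,"ry":0,"rz":0.0,"grip":1},{"dx":0.04,"dy":0.22,"dz":0,"rx":0,"ry":0,"rz":0.01,"grip":1},{"dx":0.05,"dy":0.34,"dz":0,"rx":0,"ry":0,"rz":0.02,"grip":1},{"dx":0.06,"dy":0.46,"dz":0,"rx":0,"ry":0,"rz":0.027,"grip":1},{"dx":0.076,"dy":0.58,"dz":0,"rx":0,"ry":0,"rz":0.027,"grip":1}]' &&
python3 -m creep '[{"dx":0.02,"dy":0.12,"dz":0,"rx":0,"ry":0,"rz":0.0,"grip":1},{"dx":0.04,"dy":0.24,"dz":0,"rx":0,"ry":0,"rz":0.01,"grip":1},{"dx":0.05,"dy":0.36,"dz":0,"rx":0,"ry":0,"rz":0.02,"grip":1},{"dx":0.06,"dy":0.46,"dz":0,"rx":0,"ry":0,"rz":0.0275,"grip":1},{"dx":0.076,"dy":0.48,"dz":0,"rx":0,"ry":0,"rz":0.0275,"grip":1}]' &&
python3 -m creep '[{"dx":0,"dy":0,"dz":0,"rx":0,"ry":0,"rz":0,"grip":1},{"dx":0,"dy":0,"dz":0,"rx":0,"ry":0,"rz":0,"grip":1},{"dx":0,"dy":0,"dz":0,"rx":0,"ry":0,"rz":0,"grip":1},{"dx":0,"dy":0,"dz":0,"rx":0,"ry":0,"rz":0,"grip":1},{"dx":0,"dy":0,"dz":0,"rx":0,"ry":0,"rz":0,"grip":1}]'
python3 - <<'E'
from h import *
import cv2
c=get_calibration("wrist");im=get_image("wrist");cv2.imwrite("pics/w4.png",im[:,:,::-1]);np.savez("w4.npz",**c)
s=ctrl.read_state();print(s["eef_pos"],s["tool_rot"],s["width"],np.round(s["qpos"],2))
E
```

```text
clock: 7.12
eef_pos: [506.9, -58.8, 212.5]
tool_rot: [-3.139, -0.0, 1.633]
force: [0.7, 0.2, -1.8]
width: 15.4
gripper_force: 58.8
clock: 7.75
eef_pos: [537.1, 135.6, 212.6]
tool_rot: [-3.14, -0.002, 1.812]
force: [0.2, 0.1, -1.7]
width: 15.3
gripper_force: 58.7
clock: 8.38
eef_pos: [538.5, 131.3, 213.4]
tool_rot: [3.142, 0.0, 1.805]
force: [0.5, 0.3, -1.1]
width: 15.1
gripper_force: 58.7
[538.53013393 131.50968426 213.40374739] [ 3.14144435e+00 -2.75326348e-06  1.80540275e+00] 14.979355451411866 [-0.04  0.53 -0.37  1.8   0.25  0.85 -0.3 ]
```

View pics/w4.png

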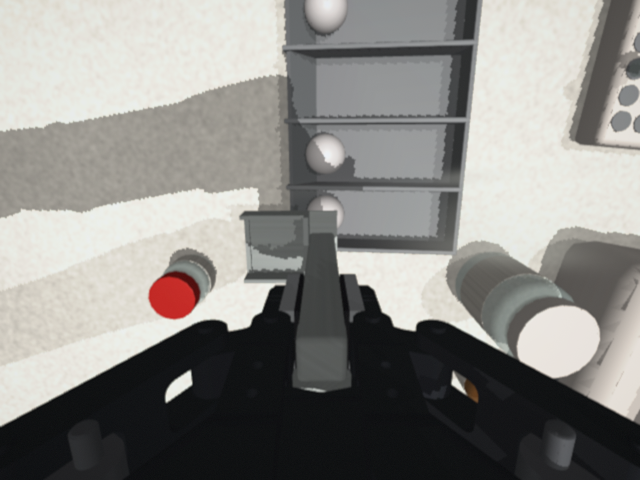

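The wrist view shows the spoon held square at (290,245) and the balls at (326,12) and (325,153). The dividers run along rows 45, 120 and 187, and the ramp's foot is the line at column ≈316.5.

```bash
python3 - <<'E'
from h import *
import cv2
np.set_printoptions(precision=1,suppress=True)
c=dict(np.load("w4.npz"));f=lambda u,z:P(0,u,z,c)[:2]
g=cv2.cvtColor(cv2.imread("pics/w4.png"),6)
print("row85",g[85,280:330].tolist());print("row85R",g[85,440:485].tolist())
for x in(350,430):print("col",x,[(y,int(g[y,x])) for y in list(range(38,52))+list(range(112,128))+list(range(180,195))+list(range(232,260))])
b=f((325,153),27);b2=f((326,12),27);ft=[f((316.5,60),9),f((316.5,113),9)]
a=.235;ex=np.array([np.cos(a),np.sin(a)]);ey=np.array([-ex[1],ex[0]])
for n,p in(("b-57",b),("b57",b2),("foot",ft[0]),("foot2",ft[1]),("rampTop",f((289,85),40)),("farTop",f((473,85),56)),("spoon lip top z?",f((246,245),213-81+16))):print(n,p,p@ex,p@ey)
for y,z in((45.5,0),(120,0),(187,0)):
  for x,zz in((340,46),(440,54)):
    p=f((x,y),zz);print(y,x,p@ex,p@ey)
E
```

```text
row85 [121, 122, 122, 123, 125, 124, 118, 93, 78, 76, 75, 81, 98, 105, 107, 106, 106, 107, 107, 107, 107, 107, 107, 107, 107, 107, 107, 107, 107, 108, 107, 107, 107, 107, 106, 113, 129, 142, 145, 144, 144, 145, 146, 146, 146, 146, 145, 145, 145, 146]
row85R [150, 144, 137, 134, 134, 134, 134, 134, 124, 90, 72, 70, 72, 71, 71, 70, 72, 68, 59, 50, 46, 48, 48, 47, 47, 48, 47, 49, 69, 114, 141, 144, 149, 182, 225, 231, 232, 233, 233, 233, 232, 232, 230, 229, 228]
col 350 [(38, 144), (39, 144), (40, 145), (41, 142), (42, 129), (43, 125), (44, 136), (45, 144), (46, 146), (47, 130), (48, 95), (49, 62), (50, 54), (51, 54), (112, 149), (113, 150), (114, 147), (115, 131), (116, 102), (117, 87), (118, 109), (119, 139), (120, 150), (121, 145), (122, 115), (123, 80), (124, 92), (125, 120), (126, 133), (127, 134), (180, 90), (181, 84), (182, 74), (183, 67), (184, 68), (185, 73), (186, 84), (187, 95), (188, 96), (189, 100), (190, 119), (191, 142), (192, 151), (193, 151), (194, 151), (232, 154), (233, 146), (234, 124), (235, 97), (236, 89), (237, 88), (238, 76), (239, 62), (240, 56), (241, 57), (242
[... 1023 characters left out ...]
35), (258, 234), (259, 234)]
b-57 [529.2 185.3] 557.8067466094841 56.95277258840102
b57 [503.2 296. ] 558.2504982403086 170.69762783637205
foot [502.8 262.3] 550.040274009156 138.01570560405446
foot2 [513.2 218.3] 549.9106150677195 92.75865286640797
rampTop [486.7 232.4] 527.4671112070231 112.68830363311164
farTop [630.2 264.5] 674.5174765274803 110.51731035056957
spoon lip top z? [492.9 124. ] 508.2268412648919 5.826084077589741
45.5 340 569.3017910541303 141.1303771544286
45.5 440 646.5266867756652 139.28393576072844
120 340 570.1148665817929 84.58640671526557
120 440 651.358447145261 84.21716450381922
187 340 570.9219615044083 28.458347398133796
187 440 656.1545576729105 29.55668858062532
```

```bash
cat >> h.py <<'E'
a=.235;ex=np.array([np.cos(a),np.sin(a)]);ey=np.array([-ex[1],ex[0]])
def go(s,t,z):
    "normalised shift from the present measured TCP to lane coordinates s,t,z"
    st=ctrl.read_state();p=st["eef_pos"];q=s*ex+t*ey
    print("s,t,z now",np.round([p[:2]@ex,p[:2]@ey,p[2]],1),"force s,t,z",np.round([st["force"][:2]@ex,st["force"][:2]@ey,st["force"][2]],1),"rot",np.round(st["tool_rot"],3),"shift",np.round((np.array([q[0],q[1],z])-p)/400,4))
E
python3 -m creep '[{"dx":0.1,"dy":0.02,"dz":0,"rx":0.0039,"ry":-0.01625,"rz":0,"grip":1},{"dx":0.18,"dy":0.035,"dz":0,"rx":0.0039,"ry":-0.01625,"rz":0,"grip":1},{"dx":0.209,"dy":0.0425,"dz":0,"rx":0.0039,"ry":-0.01625,"rz":0,"grip":1},{"dx":0.209,"dy":0.0425,"dz":-0.1,"rx":0.0039,"ry":-0.01625,"rz":0,"grip":1},{"dx":0.209,"dy":0.0425,"dz":-0.16,"rx":0.0039,"ry":-0.01625,"rz":0,"grip":1}]' &&
python3 -m creep '[{"dx":0,"dy":0,"dz":0,"rx":0,"ry":0,"rz":0,"grip":1},{"dx":0,"dy":0,"dz":0,"rx":0,"ry":0,"rz":0,"grip":1},{"dx":0,"dy":0,"dz":0,"rx":0,"ry":0,"rz":0,"grip":1},{"dx":0,"dy":0,"dz":0,"rx":0,"ry":0,"rz":0,"grip":1},{"dx":0,"dy":0,"dz":0,"rx":0,"ry":0,"rz":0,"grip":1}]'
python3 -c "
from h import *
import cv2
cv2.imwrite('pics/w5.png',get_image('wrist')[:,:,::-1]);go(639.5,-.5,105)"
```

```text
clock: 9.05
eef_pos: [620.6, 148.4, 147.5]
tool_rot: [3.04, 0.0, 1.806]
force: [0.1, 0.7, -0.3]
width: 15.4
gripper_force: 59.3
clock: 9.68
eef_pos: [622.3, 148.7, 149.8]
tool_rot: [3.036, -0.0, 1.806]
force: [-0.1, -0.1, -1.2]
width: 15.1
gripper_force: 59.3
s,t,z now [ 6.398e+02 -3.000e-01  1.497e+02] force s,t,z [ 0.3 -0.7 -1.6] rot [ 3.036 -0.     1.806] shift [-0.0006 -0.0008 -0.1118]
```

View pics/w5.png

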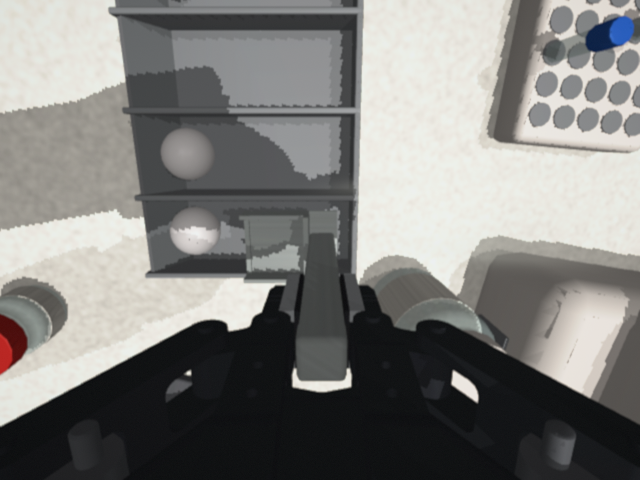

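The spoon (rows ~214 to 280) sits over the lane, whose walls are at rows 197 and 274. I'll check the lateral offset with the camera model.

```bash
python3 - <<'E'
from h import *
c=get_calibration("wrist")
f=lambda u,z:np.round([P(0,u,z,c)[:2]@ex,P(0,u,z,c)[:2]@ey],1)
print("walls z43",f((275,198),43),f((270,275),43),f((250,110),43), f((250,11),43))
# spoon pose predicted: side-wall tops at spoon y=+-20.5..22, z=16
st=ctrl.read_state();p=st["eef_pos"];b=.105
n=np.r_[-np.sin(b)*ex,np.cos(b)];e=np.r_[np.cos(b)*ex,np.sin(b)];y=np.r_[ey,0]
o=p-81.5*n-20*e
for q in((-30,22,16),(-30,-22,16),(9,22,16),(9,-22,16),(-30,-22,0),(20,0,130)):
    print(q,np.round(proj(0,o+q[0]*e+q[1]*y+q[2]*n,c),1))
E
```

```text
walls z43 [618.4  26.3] [612.9 -31.4] [604.   84.8] [606.9 142.5]
(-30, 22, 16) [237.9 215.6]
(-30, -22, 16) [242.1 283.5]
(9, 22, 16) [302.7 215.6]
(9, -22, 16) [303.6 283.6]
(-30, -22, 0) [247.3 274.2]
(20, 0, 130) [320.3 363.7]
```

```bash
python3 -m creep '[{"dx":0,"dy":-0.0035,"dz":-0.03,"rx":0,"ry":0,"rz":0,"grip":1},{"dx":0,"dy":-0.0035,"dz":-0.06,"rx":0,"ry":0,"rz":0,"grip":1},{"dx":0,"dy":-0.0035,"dz":-0.09,"rx":0,"ry":0,"rz":0,"grip":1},{"dx":0,"dy":-0.0035,"dz":-0.11,"rx":0,"ry":0,"rz":0,"grip":1},{"dx":0,"dy":-0.0035,"dz":-0.11,"rx":0,"ry":0,"rz":0,"grip":1}]' && python3 -c "
from h import *
go(639.5,-1.7,105)"
python3 -m creep '[{"dx":0,"dy":0,"dz":-0.0025,"rx":0,"ry":0,"rz":0,"grip":1},{"dx":0,"dy":0,"dz":-0.005,"rx":0,"ry":0,"rz":0,"grip":1},{"dx":0,"dy":0,"dz":-0.0075,"rx":0,"ry":0,"rz":0,"grip":1},{"dx":0,"dy":0,"dz":-0.0075,"rx":0,"ry":0,"rz":0,"grip":1},{"dx":0,"dy":0,"dz":-0.0075,"rx":0,"ry":0,"rz":0,"grip":1}]'
```

```text
clock: 10.35
eef_pos: [621.5, 147.3, 104.3]
tool_rot: [3.038, -0.0, 1.806]
force: [-0.2, -0.3, -1.5]
width: 15.5
gripper_force: 59.2
s,t,z now [638.7  -1.5 104.3] force s,t,z [-0.3 -0.2 -1.5] rot [ 3.038 -0.     1.806] shift [ 0.002  -0.      0.0019]
clock: 10.98
eef_pos: [622.2, 147.4, 102.4]
tool_rot: [3.036, -0.0, 1.806]
force: [-0.6, 0.2, -2.1]
width: 15.2
gripper_force: 59.2
```

```bash
for i in 1 2; do :; done; python3 -m creep '[{"dx":0,"dy":0,"dz":-0.0025,"rx":0,"ry":0,"rz":0,"grip":1},{"dx":0,"dy":0,"dz":-0.004,"rx":0,"ry":0,"rz":0,"grip":1},{"dx":0,"dy":0,"dz":-0.004,"rx":0,"ry":0,"rz":0,"grip":1},{"dx":0,"dy":0,"dz":-0.004,"rx":0,"ry":0,"rz":0,"grip":1},{"dx":0,"dy":0,"dz":-0.004,"rx":0,"ry":0,"rz":0,"grip":1}]'; python3 -m creep '[{"dx":0,"dy":0,"dz":-0.0025,"rx":0,"ry":0,"rz":0,"grip":1},{"dx":0,"dy":0,"dz":-0.004,"rx":0,"ry":0,"rz":0,"grip":1},{"dx":0,"dy":0,"dz":-0.004,"rx":0,"ry":0,"rz":0,"grip":1},{"dx":0,"dy":0,"dz":-0.004,"rx":0,"ry":0,"rz":0,"grip":1},{"dx":0,"dy":0,"dz":-0.004,"rx":0,"ry":0,"rz":0,"grip":1}]'
```

```text
clock: 11.6
eef_pos: [622.1, 147.3, 100.7]
tool_rot: [3.037, -0.0, 1.806]
force: [0.3, -0.8, -1.8]
width: 15.2
gripper_force: 59.3
clock: 12.22
eef_pos: [622.2, 147.4, 100.7]
tool_rot: [3.036, 0.0, 1.806]
force: [-3.6, -1.9, 9.7]
width: 15.1
gripper_force: 61.1
```

```bash
python3 -m creep '[{"dx":0,"dy":0,"dz":0.00625,"rx":0,"ry":0,"rz":0,"grip":1},{"dx":-0.029,"dy":-0.0069,"dz":0.0031,"rx":0,"ry":0,"rz":0,"grip":1},{"dx":-0.058,"dy":-0.0139,"dz":0,"rx":0,"ry":0,"rz":0,"grip":1},{"dx":-0.0822,"dy":-0.0197,"dz":-0.0026,"rx":0,"ry":0,"rz":0,"grip":1},{"dx":-0.1016,"dy":-0.0243,"dz":-0.0047,"rx":0,"ry":0,"rz":0,"grip":1}]'; python3 -c "
from h import *
go(598,-1.7,105)"; python3 -m creep '[{"dx":-0.0048,"dy":-0.0012,"dz":-0.0005,"rx":0,"ry":0,"rz":0,"grip":1},{"dx":-0.0097,"dy":-0.0023,"dz":-0.001,"rx":0,"ry":0,"rz":0,"grip":1},{"dx":-0.0145,"dy":-0.0035,"dz":-0.0016,"rx":0,"ry":0,"rz":0,"grip":1},{"dx":-0.0193,"dy":-0.0046,"dz":-0.0021,"rx":0,"ry":0,"rz":0,"grip":1},{"dx":-0.0193,"dy":-0.0046,"dz":-0.0021,"rx":0,"ry":0,"rz":0,"grip":1}]'; python3 -c "
from h import *
import cv2
im=get_image('wrist');cv2.imwrite('pics/w6.png',im[120:360,100:420,::-1]);go(598,-1.7,105)"
```

```text
clock: 12.85
eef_pos: [580.5, 137.3, 97.0]
tool_rot: [3.037, 0.0, 1.806]
force: [-0.7, 0.6, -1.8]
width: 15.5
gripper_force: 59.2
s,t,z now [596.5  -1.6  97. ] force s,t,z [-0.6  0.7 -1.8] rot [3.037 0.    1.806] shift [0.0036 0.0006 0.02  ]
clock: 13.48
eef_pos: [573.9, 135.9, 96.5]
tool_rot: [3.036, -0.0, 1.806]
force: [0.2, -0.2, -2.7]
width: 15.4
gripper_force: 59.3
s,t,z now [589.8  -1.5  96.4] force s,t,z [ 0.  -0.6 -1.3] rot [ 3.036 -0.     1.806] shift [0.0201 0.0044 0.0214]
```

View pics/w6.png

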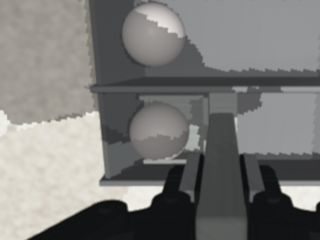

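```bash
python3 -m creep '[{"dx":-0.0024,"dy":-0.0006,"dz":-0.00026,"rx":0,"ry":0,"rz":0,"grip":1},{"dx":-0.0048,"dy":-0.0012,"dz":-0.0005,"rx":0,"ry":0,"rz":0,"grip":1},{"dx":-0.0073,"dy":-0.0018,"dz":-0.0008,"rx":0,"ry":0,"rz":0,"grip":1},{"dx":-0.0073,"dy":-0.0018,"dz":-0.0008,"rx":0,"ry":0,"rz":0,"grip":1},{"dx":-0.0073,"dy":-0.0018,"dz":-0.0008,"rx":0,"ry":0,"rz":0,"grip":1}]'; python3 -c "
from h import *
import cv2
im=get_image('wrist');cv2.imwrite('pics/w7.png',im[120:360,100:420,::-1]);go(598,-1.7,105)
b=cv2.imread('pics/w6.png');print('diff',np.abs(im[120:360,100:420,::-1].astype(int)-b).mean())"
```

```text
clock: 14.15
eef_pos: [572.9, 135.7, 96.9]
tool_rot: [3.032, -0.001, 1.806]
force: [4.7, 0.0, -2.6]
width: 15.1
gripper_force: 59.2
s,t,z now [588.7  -1.5  96.9] force s,t,z [ 5.2 -0.6 -1.2] rot [ 3.032e+00 -1.000e-03  1.806e+00] shift [0.0228 0.0049 0.0203]
diff 2.0650260416666666
```

```bash
python3 -m creep '[{"dx":0.004,"dy":0.001,"dz":0.01,"rx":0,"ry":0,"rz":0,"grip":1},{"dx":0.004,"dy":0.001,"dz":0.06,"rx":-0.0039,"ry":0.016,"rz":0,"grip":1},{"dx":0.004,"dy":0.001,"dz":0.13,"rx":-0.0039,"ry":0.016,"rz":0,"grip":1},{"dx":0.004,"dy":0.001,"dz":0.22,"rx":-0.0039,"ry":0.016,"rz":0,"grip":1},{"dx":0.004,"dy":0.001,"dz":0.28,"rx":-0.0039,"ry":0.016,"rz":0,"grip":1}]'; python3 -c "
from h import *
import cv2
im=get_image('wrist');cv2.imwrite('pics/w8.png',im[:,:,::-1]);go(598,-1.7,105)"
```

```text
clock: 14.82
eef_pos: [570.8, 135.2, 208.9]
tool_rot: [-3.14, 0.0, 1.806]
force: [0.9, 0.2, -2.0]
width: 15.0
gripper_force: 60.0
s,t,z now [588.3  -1.3 211.8] force s,t,z [ 0.3 -0.1  0.5] rot [3.138 0.    1.806] shift [ 0.0239  0.0046 -0.267 ]
```

View pics/w8.png

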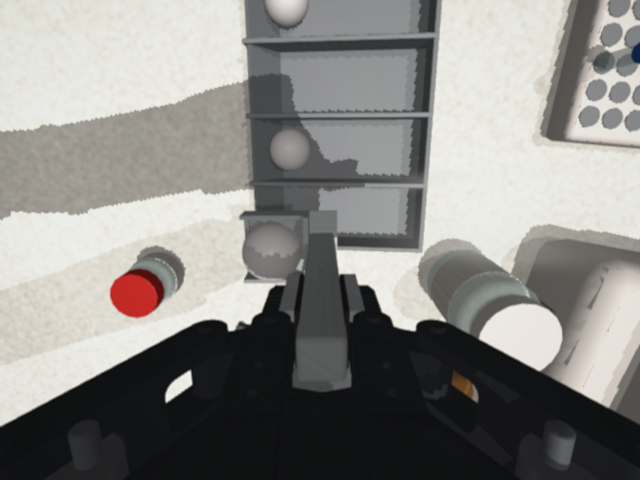

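The ball lies in the spoon at (271,250). On to the pot.

```bash
python3 -m creep '[{"dx":0.014,"dy":-0.08,"dz":0.01,"rx":0,"ry":0,"rz":0,"grip":1},{"dx":0.036,"dy":-0.2,"dz":0.01,"rx":0,"ry":0,"rz":0,"grip":1},{"dx":0.06,"dy":-0.33,"dz":0.01,"rx":0,"ry":0,"rz":0,"grip":1},{"dx":0.083,"dy":-0.46,"dz":0.01,"rx":0,"ry":0,"rz":0,"grip":1},{"dx":0.1,"dy":-0.557,"dz":0.01,"rx":0,"ry":0,"rz":0,"grip":1}]'; python3 -m creep '[{"dx":0,"dy":0,"dz":0,"rx":0,"ry":0,"rz":0,"grip":1},{"dx":0,"dy":0,"dz":0,"rx":0,"ry":0,"rz":0,"grip":1},{"dx":0,"dy":0,"dz":0,"rx":0,"ry":0,"rz":0,"grip":1},{"dx":0,"dy":0,"dz":0,"rx":0,"ry":0,"rz":0,"grip":1},{"dx":0,"dy":0,"dz":0,"rx":0,"ry":0,"rz":0,"grip":1}]'; python3 -c "
from h import *
go(569,-227.5,158.7)"
```

```text
clock: 15.5
eef_pos: [610.5, -90.3, 210.6]
tool_rot: [-3.138, -0.0, 1.804]
force: [0.4, 0.4, -2.6]
width: 15.6
gripper_force: 60.0
clock: 16.12
eef_pos: [612.4, -86.6, 212.2]
tool_rot: [3.14, 0.0, 1.807]
force: [0.0, 0.5, -2.2]
width: 15.1
gripper_force: 60.0
s,t,z now [ 575.4 -226.8  212.2] force s,t,z [ 0.1  0.4 -2.2] rot [3.14  0.    1.807] shift [-0.0152 -0.0054 -0.1337]
```

```bash
python3 -m creep '[{"dx":-0.003,"dy":-0.001,"dz":-0.03,"rx":0.003,"ry":-0.0125,"rz":0,"grip":1},{"dx":-0.007,"dy":-0.003,"dz":-0.07,"rx":0.0065,"ry":-0.027,"rz":0,"grip":1},{"dx":-0.011,"dy":-0.005,"dz":-0.11,"rx":0.01,"ry":-0.042,"rz":0,"grip":1},{"dx":-0.015,"dy":-0.0055,"dz":-0.134,"rx":0.01293,"ry":-0.054,"rz":0,"grip":1},{"dx":-0.015,"dy":-0.0055,"dz":-0.134,"rx":0.01293,"ry":-0.054,"rz":0,"grip":1}]'; python3 -m creep '[{"dx":-0.034,"dy":-0.008,"dz":-0.002,"rx":0.0065,"ry":-0.027,"rz":0,"grip":1},{"dx":-0.068,"dy":-0.016,"dz":-0.004,"rx":0.013,"ry":-0.054,"rz":0,"grip":1},{"dx":-0.1028,"dy":-0.0246,"dz":-0.007,"rx":0.0194,"ry":-0.081,"rz":0,"grip":1},{"dx":-0.1028,"dy":-0.0246,"dz":-0.007,"rx":0.0194,"ry":-0.081,"rz":0,"grip":1},{"dx":-0.1028,"dy":-0.0246,"dz":-0.007,"rx":0.0194,"ry":-0.081,"rz":0,"grip":1}]'; python3 -c "
from h import *
import cv2
go(526.7,-227.5,155);cv2.imwrite('pics/t1.png',get_image('top')[:,:,::-1]);cv2.imwrite('pics/w9.png',get_image('wrist')[:,:,::-1])"
```

```text
clock: 16.75
eef_pos: [603.7, -90.2, 157.1]
tool_rot: [2.796, -0.001, 1.805]
force: [0.3, 0.4, -2.6]
width: 15.3
gripper_force: 60.0
clock: 17.38
eef_pos: [563.5, -114.5, 140.3]
tool_rot: [2.687, 0.048, 1.791]
force: [0.1, -0.6, -2.1]
width: 14.9
gripper_force: 60.1
s,t,z now [ 521.4 -242.5  140.3] force s,t,z [-0.  -0.7 -2.1] rot [2.687 0.048 1.791] shift [0.0042 0.0396 0.0367]
```

```bash
python3 -c "
from h import *
s=ctrl.read_state();print(np.round(s['qpos'],3),s['eef_pos'],s['tool_rot'])"
```

```text
[ 0.799  0.68  -0.813  2.21   1.69   0.328 -1.169] [ 561.61655964 -114.65912385  139.23317092] [2.69126339 0.04681476 1.79269664]
```

```bash
cat >> h.py <<'E'
from scipy.spatial.transform import Rotation as Ro
def turn(yaw,tilt=0):
    "normalised turn from present to spoon yaw, tilted mouth-down by tilt"
    st=ctrl.read_state();R0=Ro.from_euler("xyz",st["tool_rot"])
    R1=Ro.from_euler("z",yaw)*Ro.from_euler("y",-tilt)*Ro.from_euler("xyz",[np.pi,0,np.pi/2])
    print("turn",np.round((R1*R0.inv()).as_rotvec()/2/np.pi,4),"qpos",np.round(st["qpos"],2))
E
python3 -c "
from h import *
turn(.235);go(575,-227,213)"
```

```text
turn [-0.0091  0.0715  0.0004] qpos [ 0.8   0.68 -0.81  2.21  1.69  0.33 -1.17]
s,t,z now [ 519.5 -242.3  139.2] force s,t,z [-0.7 -1.  -1.7] rot [2.691 0.047 1.793] shift [0.1261 0.0695 0.1844]
```

```bash
python3 -m creep '[{"dx":0.03,"dy":0.017,"dz":0.08,"rx":-0.001,"ry":0.007,"rz":0,"grip":1},{"dx":0.06,"dy":0.034,"dz":0.14,"rx":-0.003,"ry":0.025,"rz":0,"grip":1},{"dx":0.09,"dy":0.05,"dz":0.184,"rx":-0.006,"ry":0.05,"rz":0,"grip":1},{"dx":0.126,"dy":0.0695,"dz":0.184,"rx":-0.0091,"ry":0.0715,"rz":0,"grip":1},{"dx":0.126,"dy":0.0695,"dz":0.184,"rx":-0.0091,"ry":0.0715,"rz":0,"grip":1}]'; python3 -c "
from h import *
turn(.235);go(575,-227,213)"
```

```text
clock: 18.1
eef_pos: [614.1, -80.2, 216.0]
tool_rot: [3.141, -0.01, 1.809]
force: [0.7, -2.0, -1.8]
width: 15.1
gripper_force: 60.1
turn [-0.0016 -0.0003 -0.0004] qpos [ 0.61  0.76 -0.93  1.61  0.65  1.12 -0.24]
s,t,z now [ 578.5 -221.   216. ] force s,t,z [ 0.2 -2.1 -1.8] rot [ 3.141 -0.01   1.809] shift [-0.005  -0.0166 -0.0075]
```

```bash
python3 -m creep '[{"dx":-0.02,"dy":-0.01,"dz":0,"rx":0,"ry":0,"rz":0.02,"grip":1},{"dx":-0.05,"dy":-0.02,"dz":0,"rx":0,"ry":0,"rz":0.045,"grip":1},{"dx":-0.08,"dy":-0.04,"dz":0,"rx":0,"ry":0,"rz":0.07,"grip":1},{"dx":-0.1,"dy":-0.04,"dz":0,"rx":0,"ry":0,"rz":0.095,"grip":1},{"dx":-0.1,"dy":-0.04,"dz":0,"rx":0,"ry":0,"rz":0.12,"grip":1}]';python3 -m creep '[{"dx":0,"dy":0,"dz":0,"rx":0,"ry":0,"rz":0.02,"grip":1},{"dx":0,"dy":0,"dz":0,"rx":0,"ry":0,"rz":0.045,"grip":1},{"dx":0,"dy":0,"dz":0,"rx":0,"ry":0,"rz":0.07,"grip":1},{"dx":0,"dy":0,"dz":0,"rx":0,"ry":0,"rz":0.095,"grip":1},{"dx":0,"dy":0,"dz":0,"rx":0,"ry":0,"rz":0.12,"grip":1}]'; python3 -c "
from h import *
turn(2.135);go(575,-227,213)";python3 -m creep '[{"dx":0,"dy":0,"dz":0,"rx":0,"ry":0,"rz":0.02,"grip":1},{"dx":0,"dy":0,"dz":0,"rx":0,"ry":0,"rz":0.04,"grip":1},{"dx":0,"dy":0,"dz":0,"rx":0,"ry":0,"rz":0.06,"grip":1},{"dx":0,"dy":0,"dz":0,"rx":0,"ry":0,"rz":0.062,"grip":1},{"dx":0,"dy":0,"dz":0,"rx":0,"ry":0,"rz":0.062,"grip":1}]'; python3 -c "
from h import *
import cv2
turn(2.135,.7)
cv2.imwrite('pics/w10.png',get_image('wrist')[:,:,::-1])"
```

```text
clock: 18.73
eef_pos: [571.0, -99.7, 213.4]
tool_rot: [3.141, -0.007, 2.565]
force: [0.6, -0.5, -1.4]
width: 15.2
gripper_force: 60.3
clock: 19.35
eef_pos: [571.4, -99.4, 213.2]
tool_rot: [3.138, -0.004, -2.964]
force: [-0.5, -0.1, -1.4]
width: 15.4
gripper_force: 60.3
turn [-0.0002 -0.0008  0.0616] qpos [ 0.79  0.84 -1.21  1.71  0.83  1.21  1.11]
s,t,z now [ 532.6 -229.7  213.2] force s,t,z [-0.5  0.  -1.4] rot [ 3.138 -0.004 -2.964] shift [ 0.1016  0.0314 -0.0006]
clock: 19.98
eef_pos: [571.3, -100.6, 212.7]
tool_rot: [3.141, -0.002, -2.583]
force: [0.5, 0.4, -1.9]
width: 15.2
gripper_force: 60.3
turn [0.0945 0.059  0.0007] qpos [ 0.79  0.84 -1.22  1.72  0.85  1.21  1.48]
```

```bash
python3 -m creep '[{"dx":-0.01,"dy":0.02,"dz":-0.03,"rx":0.01,"ry":0.006,"rz":0,"grip":1},{"dx":-0.025,"dy":0.045,"dz":-0.07,"rx":0.024,"ry":0.015,"rz":0,"grip":1},{"dx":-0.04,"dy":0.07,"dz":-0.11,"rx":0.036,"ry":0.0225,"rz":0,"grip":1},{"dx":-0.05,"dy":0.0925,"dz":-0.1375,"rx":0.047,"ry":0.0294,"rz":0,"grip":1},{"dx":-0.05,"dy":0.0925,"dz":-0.1375,"rx":0.047,"ry":0.0294,"rz":0,"grip":1}]'; python3 -c "
from h import *
turn(2.135,.87);p=ctrl.read_state()['eef_pos'];print((np.array([577.5,-104.7,156])-p)/400)"
```

```text
clock: 20.65
eef_pos: [550.8, -65.3, 155.7]
tool_rot: [2.793, -0.004, -2.584]
force: [0.3, 0.1, -1.0]
width: 15.0
gripper_force: 60.3
turn [0.0706 0.0436 0.0008] qpos [ 0.83  1.03 -1.22  1.62  0.65  1.25  1.64]
[ 0.06666983 -0.09843372  0.00066674]
```

Tracking is accurate with this orientation, so the tilt can be finished.

```bash
python3 -m creep '[{"dx":0.022,"dy":-0.033,"dz":0,"rx":0.0235,"ry":0.0145,"rz":0,"grip":1},{"dx":0.044,"dy":-0.066,"dz":0,"rx":0.047,"ry":0.029,"rz":0,"grip":1},{"dx":0.067,"dy":-0.098,"dz":0,"rx":0.0706,"ry":0.0436,"rz":0,"grip":1},{"dx":0.067,"dy":-0.098,"dz":0,"rx":0.0706,"ry":0.0436,"rz":0,"grip":1},{"dx":0.067,"dy":-0.098,"dz":0,"rx":0.0706,"ry":0.0436,"rz":0,"grip":1}]'; python3 -m creep '[{"dx":0,"dy":0,"dz":0,"rx":0,"ry":0,"rz":0,"grip":1},{"dx":0,"dy":0,"dz":0,"rx":0,"ry":0,"rz":0,"grip":1},{"dx":0,"dy":0,"dz":0,"rx":0,"ry":0,"rz":0,"grip":1},{"dx":0,"dy":0,"dz":0,"rx":0,"ry":0,"rz":0,"grip":1},{"dx":0,"dy":0,"dz":0,"rx":0,"ry":0,"rz":0,"grip":1}]';python3 -c "
from h import *
turn(2.135,0)"
```

```text
clock: 21.28
eef_pos: [578.0, -102.4, 158.5]
tool_rot: [2.275, 0.003, -2.58]
force: [0.3, 0.5, -1.9]
width: 15.2
gripper_force: 60.6
clock: 21.9
eef_pos: [577.8, -103.7, 157.3]
tool_rot: [2.274, 0.002, -2.581]
force: [-0.3, 0.4, -1.6]
width: 15.6
gripper_force: 60.6
turn [-0.117  -0.0734  0.0004] qpos [ 0.83  1.31 -1.2   1.14  0.36  1.68  1.95]
```

```bash
python3 -m creep '[{"dx":0,"dy":0,"dz":0.06,"rx":-0.0235,"ry":-0.0147,"rz":0,"grip":1},{"dx":0,"dy":0.01,"dz":0.12,"rx":-0.047,"ry":-0.0294,"rz":0,"grip":1},{"dx":0,"dy":0.01,"dz":0.18,"rx":-0.07,"ry":-0.044,"rz":0,"grip":1},{"dx":0,"dy":0.01,"dz":0.2,"rx":-0.0936,"ry":-0.0587,"rz":0,"grip":1},{"dx":0,"dy":0.01,"dz":0.2,"rx":-0.117,"ry":-0.0734,"rz":0,"grip":1}]';python3 -m creep '[{"dx":0.015,"dy":0.08,"dz":0,"rx":0,"ry":0,"rz":-0.025,"grip":1},{"dx":0.03,"dy":0.17,"dz":0,"rx":0,"ry":0,"rz":-0.05,"grip":1},{"dx":0.04,"dy":0.25,"dz":0,"rx":0,"ry":0,"rz":-0.075,"grip":1},{"dx":0.05,"dy":0.32,"dz":0,"rx":0,"ry":0,"rz":-0.1,"grip":1},{"dx":0.06,"dy":0.38,"dz":0,"rx":0,"ry":0,"rz":-0.125,"grip":1}]'; python3 -m creep '[{"dx":0.01,"dy":0.08,"dz":0,"rx":0,"ry":0,"rz":-0.025,"grip":1},{"dx":0.02,"dy":0.16,"dz":0,"rx":0,"ry":0,"rz":-0.05,"grip":1},{"dx":0.02,"dy":0.24,"dz":0,"rx":0,"ry":0,"rz":-0.075,"grip":1},{"dx":0.02,"dy":0.32,"dz":0,"rx":0,"ry":0,"rz":-0.1,"grip":1},{"dx":0.02,"dy":0.37,"dz":0,"rx":0,"ry":0,"rz":-0.125,"grip":1}]'
python3 -c "
from h import *
import cv2
turn(.235,.105);go(639.5,55.3,150);cv2.imwrite('pics/t2.png',get_image('top')[:,:,::-1]);im=get_image('top')
g=cv2.cvtColor(im,7);
for n,p in (('pot',(365,238,28)),('l1',(284,247,9)),('l2',(265,252,9)),('l4',(224,262,9)),('l5',(206,266,9))):
  u,v,r=p;w=g[v-r:v+r,u-r:u+r];print(n,int(w.mean()),int(w.max()),(w>175).sum())
"
```

```text
clock: 22.52
eef_pos: [578.0, -98.9, 239.0]
tool_rot: [-3.136, 0.003, -2.58]
force: [-0.1, 0.3, -2.4]
width: 15.1
gripper_force: 60.4
clock: 23.15
eef_pos: [601.0, 54.3, 237.3]
tool_rot: [3.141, -0.001, 2.914]
force: [-0.0, -0.3, -1.9]
width: 15.1
gripper_force: 60.5
clock: 23.78
eef_pos: [608.4, 203.2, 237.2]
tool_rot: [-3.141, -0.002, 2.13]
force: [-0.4, 0.0, -1.2]
width: 15.3
gripper_force: 60.5
turn [ 0.0063 -0.0156 -0.0515] qpos [ 0.02  0.69 -0.67  1.52  0.46  1.1  -0.2 ]
s,t,z now [639.   55.9 237.2] force s,t,z [-0.4  0.1 -1.2] rot [-3.141e+00 -2.000e-03  2.130e+00] shift [ 0.0017 -0.0013 -0.2181]
pot 108 178 3
l1 49 96 0
l2 72 173 0
l4 69 171 0
l5 90 171 0
```

```bash
cat >> h.py <<'E'
import cv2
def balls(img=None):
    "new blobs in the pot against the first top picture; brightness at each lane's ball place"
    im=get_image("top")[:,:,::-1] if img is None else cv2.imread(img)
    d=cv2.absdiff(im,cv2.imread("pics/top0.png")).max(2);m=np.zeros_like(d);cv2.circle(m,(365,238),23,255,-1)
    b=cv2.morphologyEx(((d>12)&(m>0)).astype(np.uint8),2,np.ones((2,2),np.uint8))
    n,_,st,ce=cv2.connectedComponentsWithStats(b);print("pot",[(int(st[i,4]),np.round(P("top",ce[i],33)[:2])) for i in range(1,n) if st[i,4]>15])
    for y in(-114,-57,0,57,114):
        p=559*ex+(113.3+y)*ey;u,v=np.round(proj("top",[*p,27])).astype(int);w=im[v-4:v+5,u-4:u+5];print(y,int(w.mean()),end="; ")
    print()
E
python3 -c "
from h import *
balls('pics/top0.png');balls('pics/t2.png')"
python3 -m creep '[{"dx":0.0017,"dy":-0.0013,"dz":0,"rx":0.001,"ry":-0.003,"rz":-0.012,"grip":1},{"dx":0.0017,"dy":-0.0013,"dz":0,"rx":0.003,"ry":-0.008,"rz":-0.03,"grip":1},{"dx":0.0017,"dy":-0.0013,"dz":0,"rx":0.0063,"ry":-0.0156,"rz":-0.0515,"grip":1},{"dx":0.0017,"dy":-0.0013,"dz":-0.1,"rx":0.0063,"ry":-0.0156,"rz":-0.0515,"grip":1},{"dx":0.0017,"dy":-0.0013,"dz":-0.2,"rx":0.0063,"ry":-0.0156,"rz":-0.0515,"grip":1}]';python3 -c "
from h import *
turn(.235,.105);go(639.5,55.3,105)"
```

```text
pot []
-114 124; -57 124; 0 86; 57 121; 114 124; 
pot [(1206, array([558., -94.]))]
-114 35; -57 120; 0 47; 57 107; 114 138; 
clock: 24.5
eef_pos: [610.5, 198.3, 156.9]
tool_rot: [3.036, 0.004, 1.81]
force: [0.3, -0.1, -0.9]
width: 15.5
gripper_force: 60.5
turn [ 0.0005  0.0002 -0.0007] qpos [-0.05  0.7  -0.52  1.71  0.52  0.76 -0.58]
s,t,z now [639.8  50.7 156.9] force s,t,z [ 0.3 -0.1 -0.9] rot [3.036 0.004 1.81 ] shift [-0.0035  0.0111 -0.1296]
```

```bash
python3 -m creep '[{"dx":0,"dy":0,"dz":0,"rx":0,"ry":0,"rz":0,"grip":1},{"dx":0,"dy":0,"dz":0,"rx":0,"ry":0,"rz":0,"grip":1},{"dx":0,"dy":0,"dz":0,"rx":0,"ry":0,"rz":0,"grip":1},{"dx":0,"dy":0,"dz":0,"rx":0,"ry":0,"rz":0,"grip":1},{"dx":0,"dy":0,"dz":0,"rx":0,"ry":0,"rz":0,"grip":1}]';python3 -c "
from h import *
turn(.235,.105);go(639.5,55.3,105)
cv2.imwrite('pics/c5.png',cv2.resize(cv2.imread('pics/t2.png')[195:295,175:435],(780,300),interpolation=2))"
```

```text
clock: 25.12
eef_pos: [610.8, 199.9, 158.0]
tool_rot: [3.035, 0.003, 1.808]
force: [-0.5, -0.3, -2.0]
width: 15.4
gripper_force: 60.3
turn [ 0.0003  0.0003 -0.0004] qpos [-0.05  0.7  -0.52  1.71  0.52  0.76 -0.59]
s,t,z now [640.6  52.2 158. ] force s,t,z [-0.6 -0.2 -2. ] rot [3.035e+00 3.000e-03 1.808e+00] shift [-0.0044  0.0069 -0.1325]
```

View pics/c5.png

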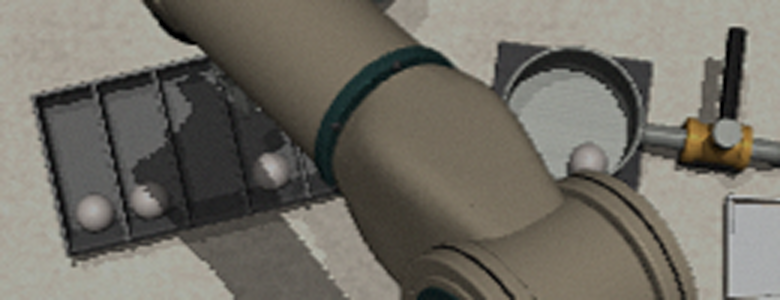

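Ball 1 lies in the pot (crop (589,157)), the other three are in their lanes, and the cock is shut. Next is lane -57.

```bash
python3 -m creep '[{"dx":-0.0044,"dy":0.0069,"dz":0,"rx":0.0003,"ry":0.0003,"rz":0,"grip":1},{"dx":-0.0044,"dy":0.0069,"dz":-0.04,"rx":0.0003,"ry":0.0003,"rz":0,"grip":1},{"dx":-0.0044,"dy":0.0069,"dz":-0.08,"rx":0.0003,"ry":0.0003,"rz":0,"grip":1},{"dx":-0.0044,"dy":0.0069,"dz":-0.125,"rx":0.0003,"ry":0.0003,"rz":0,"grip":1},{"dx":-0.0044,"dy":0.0069,"dz":-0.1325,"rx":0.0003,"ry":0.0003,"rz":0,"grip":1}]';python3 -m creep '[{"dx":0,"dy":0,"dz":0,"rx":0,"ry":0,"rz":0,"grip":1},{"dx":0,"dy":0,"dz":0,"rx":0,"ry":0,"rz":0,"grip":1},{"dx":0,"dy":0,"dz":0,"rx":0,"ry":0,"rz":0,"grip":1},{"dx":0,"dy":0,"dz":0,"rx":0,"ry":0,"rz":0,"grip":1},{"dx":0,"dy":0,"dz":0,"rx":0,"ry":0,"rz":0,"grip":1}]';python3 -c "
from h import *
turn(.235,.105);go(639.5,55.3,102.2)"
```

```text
clock: 25.75
eef_pos: [607.4, 201.9, 101.8]
tool_rot: [3.042, 0.001, 1.809]
force: [-0.4, 0.0, -0.5]
width: 15.1
gripper_force: 60.4
clock: 26.38
eef_pos: [608.8, 202.6, 104.5]
tool_rot: [3.037, 0.0, 1.808]
force: [-0.3, 0.2, -2.2]
width: 15.2
gripper_force: 60.4
turn [ 0.0001 -0.0001 -0.0004] qpos [-0.08  0.77 -0.47  1.75  0.58  0.66 -0.64]
s,t,z now [639.3  55.3 104.5] force s,t,z [-0.3  0.3 -2.2] rot [3.037 0.    1.808] shift [ 0.0005  0.0002 -0.0057]
```

```bash
python3 -m creep '[{"dx":0,"dy":0,"dz":-0.0057,"rx":0,"ry":0,"rz":0,"grip":1},{"dx":-0.029,"dy":-0.0069,"dz":-0.0088,"rx":0,"ry":0,"rz":0,"grip":1},{"dx":-0.058,"dy":-0.0139,"dz":-0.012,"rx":0,"ry":0,"rz":0,"grip":1},{"dx":-0.0822,"dy":-0.0197,"dz":-0.0146,"rx":0,"ry":0,"rz":0,"grip":1},{"dx":-0.1016,"dy":-0.0243,"dz":-0.0167,"rx":0,"ry":0,"rz":0,"grip":1}]'; python3 -c "
from h import *
go(597.5,55.3,97.8)"; python3 -m creep '[{"dx":-0.0048,"dy":-0.0012,"dz":-0.0005,"rx":0,"ry":0,"rz":0,"grip":1},{"dx":-0.0097,"dy":-0.0023,"dz":-0.001,"rx":0,"ry":0,"rz":0,"grip":1},{"dx":-0.0145,"dy":-0.0035,"dz":-0.0016,"rx":0,"ry":0,"rz":0,"grip":1},{"dx":-0.0193,"dy":-0.0046,"dz":-0.0021,"rx":0,"ry":0,"rz":0,"grip":1},{"dx":-0.0193,"dy":-0.0046,"dz":-0.0021,"rx":0,"ry":0,"rz":0,"grip":1}]'; python3 -m creep '[{"dx":-0.0024,"dy":-0.0006,"dz":-0.00026,"rx":0,"ry":0,"rz":0,"grip":1},{"dx":-0.0048,"dy":-0.0012,"dz":-0.0005,"rx":0,"ry":0,"rz":0,"grip":1},{"dx":-0.0073,"dy":-0.0018,"dz":-0.0008,"rx":0,"ry":0,"rz":0,"grip":1},{"dx":-0.0073,"dy":-0.0018,"dz":-0.0008,"rx":0,"ry":0,"rz":0,"grip":1},{"dx":-0.0073,"dy":-0.0018,"dz":-0.0008,"rx":0,"ry":0,"rz":0,"grip":1}]'; python3 -c "
from h import *
go(588.5,55.3,97)"
```

```text
clock: 27.0
eef_pos: [567.3, 192.7, 97.6]
tool_rot: [3.038, 0.0, 1.809]
force: [0.7, -0.3, -1.9]
width: 15.4
gripper_force: 60.4
s,t,z now [596.5  55.3  97.6] force s,t,z [ 0.6 -0.4 -1.9] rot [3.038 0.    1.809] shift [0.0024 0.0006 0.0004]
clock: 27.62
eef_pos: [560.5, 191.1, 96.8]
tool_rot: [3.037, 0.0, 1.808]
force: [0.0, 0.3, -2.8]
width: 14.9
gripper_force: 60.4
clock: 28.25
eef_pos: [559.4, 190.9, 97.3]
tool_rot: [3.034, -0.001, 1.808]
force: [4.9, 1.4, -1.5]
width: 15.2
gripper_force: 60.5
s,t,z now [588.5  55.4  97.3] force s,t,z [ 5.1  0.2 -1.5] rot [ 3.034e+00 -1.000e-03  1.808e+00] shift [ 0.0001 -0.0003 -0.0006]
```

```bash
cat >> h.py <<'E'
def loaded():
    g=cv2.cvtColor(get_image("wrist"),7);w=g[205:290,235:310].astype(float)
    o=[np.corrcoef(w.ravel(),cv2.imread(f"pics/{n}.png",0)[205:290,235:310].ravel())[0,1] for n in("w8","w4")];print("corr loaded,empty",np.round(o,2))
    c=cv2.HoughCircles(cv2.medianBlur(g,5)[200:300,220:320],cv2.HOUGH_GRADIENT,1,50,param1=60,param2=15,minRadius=24,maxRadius=36);print(None if c is None else np.round(c[0]+[220,200,0]).tolist())
E
python3 -m creep '[{"dx":0.004,"dy":0.001,"dz":0.01,"rx":0,"ry":0,"rz":0,"grip":1},{"dx":0.004,"dy":0.001,"dz":0.06,"rx":-0.0039,"ry":0.016,"rz":0,"grip":1},{"dx":0.004,"dy":0.001,"dz":0.13,"rx":-0.0039,"ry":0.016,"rz":0,"grip":1},{"dx":0.004,"dy":0.001,"dz":0.22,"rx":-0.0039,"ry":0.016,"rz":0,"grip":1},{"dx":0.004,"dy":0.001,"dz":0.28,"rx":-0.0039,"ry":0.016,"rz":0,"grip":1}]'; python3 -c "
from h import *
loaded()
balls()"
```

```text
clock: 28.88
eef_pos: [557.6, 190.7, 209.4]
tool_rot: [-3.14, 0.0, 1.809]
force: [0.3, -0.0, -2.7]
width: 15.2
gripper_force: 60.6
corr loaded,empty [0.94 0.77]
[[272.0, 254.0, 30.0]]
pot [(673, array([ 563., -100.]))]
-114 81; -57 60; 0 47; 57 121; 114 136;
```

```bash
python3 -m creep '[{"dx":0,"dy":-0.04,"dz":0.01,"rx":0,"ry":0,"rz":0.02,"grip":1},{"dx":0,"dy":-0.1,"dz":0.01,"rx":0,"ry":0,"rz":0.045,"grip":1},{"dx":0.005,"dy":-0.16,"dz":0.01,"rx":0,"ry":0,"rz":0.07,"grip":1},{"dx":0.01,"dy":-0.23,"dz":0.01,"rx":0,"ry":0,"rz":0.095,"grip":1},{"dx":0.01,"dy":-0.3,"dz":0.01,"rx":0,"ry":0,"rz":0.12,"grip":1}]';python3 -m creep '[{"dx":0,"dy":-0.07,"dz":0,"rx":0,"ry":0,"rz":0.025,"grip":1},{"dx":0.01,"dy":-0.14,"dz":0,"rx":0,"ry":0,"rz":0.05,"grip":1},{"dx":0.015,"dy":-0.21,"dz":0,"rx":0,"ry":0,"rz":0.075,"grip":1},{"dx":0.02,"dy":-0.28,"dz":0,"rx":0,"ry":0,"rz":0.1,"grip":1},{"dx":0.02,"dy":-0.34,"dz":0,"rx":0,"ry":0,"rz":0.12,"grip":1}]'; python3 -m creep '[{"dx":0,"dy":-0.05,"dz":0,"rx":0,"ry":0,"rz":0.02,"grip":1},{"dx":0,"dy":-0.08,"dz":0,"rx":0,"ry":0,"rz":0.04,"grip":1},{"dx":0,"dy":-0.0875,"dz":0,"rx":0,"ry":0,"rz":0.06,"grip":1},{"dx":0,"dy":-0.0875,"dz":0,"rx":0,"ry":0,"rz":0.062,"grip":1},{"dx":0,"dy":-0.0875,"dz":0,"rx":0,"ry":0,"rz":0.062,"grip":1}]'; python3 -c "
from h import *
turn(2.135,.349);p=ctrl.read_state()['eef_pos'];print((np.array([551,-63,157])-p)/400)"
```

```text
clock: 29.6
eef_pos: [561.4, 69.5, 210.7]
tool_rot: [-3.139, -0.003, 2.568]
force: [0.1, 0.0, -2.2]
width: 15.0
gripper_force: 60.6
clock: 30.22
eef_pos: [569.3, -66.6, 210.5]
tool_rot: [3.14, -0.004, -2.963]
force: [-0.5, -0.5, -3.2]
width: 15.4
gripper_force: 60.6
clock: 30.85
eef_pos: [570.3, -99.8, 211.6]
tool_rot: [3.14, -0.001, -2.578]
force: [-0.4, 0.0, -2.3]
width: 15.5
gripper_force: 60.7
turn [0.0468 0.0294 0.0001] qpos [ 0.76  0.79 -1.12  1.72  0.78  1.15  1.54]
[-0.04826513  0.09209519 -0.13662292]
```

```bash
python3 -m creep '[{"dx":-0.01,"dy":0.02,"dz":-0.03,"rx":0.01,"ry":0.006,"rz":0,"grip":1},{"dx":-0.025,"dy":0.045,"dz":-0.07,"rx":0.024,"ry":0.015,"rz":0,"grip":1},{"dx":-0.04,"dy":0.07,"dz":-0.11,"rx":0.036,"ry":0.0225,"rz":0,"grip":1},{"dx":-0.048,"dy":0.092,"dz":-0.1365,"rx":0.0468,"ry":0.0294,"rz":0,"grip":1},{"dx":-0.048,"dy":0.092,"dz":-0.1365,"rx":0.0468,"ry":0.0294,"rz":0,"grip":1}]'; python3 -m creep '[{"dx":0.022,"dy":-0.033,"dz":0,"rx":0.0235,"ry":0.0145,"rz":0,"grip":1},{"dx":0.044,"dy":-0.066,"dz":0,"rx":0.047,"ry":0.029,"rz":0,"grip":1},{"dx":0.067,"dy":-0.098,"dz":0,"rx":0.0706,"ry":0.0436,"rz":0,"grip":1},{"dx":0.067,"dy":-0.098,"dz":0,"rx":0.0706,"ry":0.0436,"rz":0,"grip":1},{"dx":0.067,"dy":-0.098,"dz":0,"rx":0.0706,"ry":0.0436,"rz":0,"grip":1}]'; python3 -m creep '[{"dx":0,"dy":0,"dz":0,"rx":0,"ry":0,"rz":0,"grip":1},{"dx":0,"dy":0,"dz":0,"rx":0,"ry":0,"rz":0,"grip":1},{"dx":0,"dy":0,"dz":0,"rx":0,"ry":0,"rz":0,"grip":1},{"dx":0,"dy":0,"dz":0,"rx":0,"ry":0,"rz":0,"grip":1},{"dx":0,"dy":0,"dz":0,"rx":0,"ry":0,"rz":0,"grip":1}]';python3 -m creep '[{"dx":0,"dy":0,"dz":0.06,"rx":-0.0235,"ry":-0.0147,"rz":0,"grip":1},{"dx":0,"dy":0.01,"dz":0.12,"rx":-0.047,"ry":-0.0294,"rz":0,"grip":1},{"dx":0,"dy":0.01,"dz":0.18,"rx":-0.07,"ry":-0.044,"rz":0,"grip":1},{"dx":0,"dy":0.01,"dz":0.2,"rx":-0.0936,"ry":-0.0587,"rz":0,"grip":1},{"dx":0,"dy":0.01,"dz":0.2,"rx":-0.117,"ry":-0.0734,"rz":0,"grip":1}]'; python3 -c "
from h import *
turn(.235,0);go(639.5,169.3,235)"
```

```text
clock: 31.48
eef_pos: [551.4, -64.1, 156.0]
tool_rot: [2.793, -0.001, -2.58]
force: [-0.3, -0.4, -2.8]
width: 15.6
gripper_force: 60.6
clock: 32.1
eef_pos: [578.8, -101.3, 159.0]
tool_rot: [2.274, 0.008, -2.578]
force: [-0.5, 0.7, -1.4]
width: 15.2
gripper_force: 61.0
clock: 32.72
eef_pos: [578.6, -102.7, 157.9]
tool_rot: [2.273, 0.007, -2.58]
force: [0.7, -0.4, -0.8]
width: 15.5
gripper_force: 61.0
clock: 33.35
eef_pos: [578.9, -97.9, 239.6]
tool_rot: [-3.137, 0.006, -2.575]
force: [0.2, 0.4, -1.9]
width: 15.5
gripper_force: 60.9
turn [ 0.0011  0.0007 -0.3028] qpos [ 0.74  0.74 -1.09  1.68  0.71  1.16  1.6 ]
s,t,z now [ 540.2 -230.   239.6] force s,t,z [ 0.3  0.4 -1.9] rot [-3.137  0.006 -2.575] shift [ 0.009   1.0286 -0.0114]
```

```bash
python3 -m creep '[{"dx":0.01,"dy":0.06,"dz":0,"rx":0,"ry":0,"rz":-0.02,"grip":1},{"dx":0.02,"dy":0.15,"dz":0,"rx":0,"ry":0,"rz":-0.045,"grip":1},{"dx":0.02,"dy":0.25,"dz":0,"rx":0,"ry":0,"rz":-0.07,"grip":1},{"dx":0.02,"dy":0.35,"dz":0,"rx":0,"ry":0,"rz":-0.095,"grip":1},{"dx":0.02,"dy":0.45,"dz":0,"rx":0,"ry":0,"rz":-0.12,"grip":1}]';python3 -m creep '[{"dx":0,"dy":0.1,"dz":0,"rx":0,"ry":0,"rz":-0.025,"grip":1},{"dx":0,"dy":0.2,"dz":0,"rx":0,"ry":0,"rz":-0.05,"grip":1},{"dx":0,"dy":0.3,"dz":0,"rx":0,"ry":0,"rz":-0.075,"grip":1},{"dx":-0.01,"dy":0.4,"dz":0,"rx":0,"ry":0,"rz":-0.1,"grip":1},{"dx":-0.01,"dy":0.48,"dz":0,"rx":0,"ry":0,"rz":-0.12,"grip":1}]'; python3 -m creep '[{"dx":0,"dy":0.06,"dz":0,"rx":0,"ry":0,"rz":-0.02,"grip":1},{"dx":0,"dy":0.09,"dz":0,"rx":0,"ry":0,"rz":-0.04,"grip":1},{"dx":0,"dy":0.0986,"dz":0,"rx":0,"ry":0,"rz":-0.06,"grip":1},{"dx":0,"dy":0.0986,"dz":0,"rx":0,"ry":0,"rz":-0.063,"grip":1},{"dx":0,"dy":0.0986,"dz":0,"rx":0,"ry":0,"rz":-0.063,"grip":1}]'
python3 -c "
from h import *
turn(.235,.105);go(639.5,169.3,150);balls();loaded()"
```

```text
clock: 33.98
eef_pos: [585.8, 83.0, 237.8]
tool_rot: [3.14, 0.002, 2.949]
force: [1.1, 0.6, -1.8]
width: 14.9
gripper_force: 60.9
clock: 34.6
eef_pos: [581.0, 275.9, 237.8]
tool_rot: [3.141, 0.001, 2.198]
force: [0.9, -0.3, -1.5]
width: 15.3
gripper_force: 60.9
clock: 35.22
eef_pos: [582.3, 312.5, 237.7]
tool_rot: [3.141, 0.003, 1.806]
force: [0.2, 0.3, -2.0]
width: 15.4
gripper_force: 60.9
turn [ 0.0044 -0.0161  0.    ] qpos [-0.24  0.69 -0.53  1.47  0.37  1.09 -0.61]
s,t,z now [639.1 168.3 237.7] force s,t,z [ 0.3  0.3 -2. ] rot [3.141e+00 3.000e-03 1.806e+00] shift [ 0.0005  0.0026 -0.2192]
pot [(144, array([ 593., -132.])), (121, array([ 529., -114.]))]
-114 91; -57 104; 0 103; 57 54; 114 78; 
corr loaded,empty [0.21 0.45]
None
```

Two ball-sized blobs are now in the pot. Next is lane +57.

```bash
python3 -m creep '[{"dx":0.0005,"dy":0.0026,"dz":-0.05,"rx":0.002,"ry":-0.008,"rz":0,"grip":1},{"dx":0.0005,"dy":0.0026,"dz":-0.12,"rx":0.0044,"ry":-0.0161,"rz":0,"grip":1},{"dx":0.0005,"dy":0.0026,"dz":-0.19,"rx":0.0044,"ry":-0.0161,"rz":0,"grip":1},{"dx":0.0005,"dy":0.0026,"dz":-0.219,"rx":0.0044,"ry":-0.0161,"rz":0,"grip":1},{"dx":0.0005,"dy":0.0026,"dz":-0.219,"rx":0.0044,"ry":-0.0161,"rz":0,"grip":1}]';python3 -m creep '[{"dx":0,"dy":0,"dz":0,"rx":0,"ry":0,"rz":0,"grip":1},{"dx":0,"dy":0,"dz":0,"rx":0,"ry":0,"rz":0,"grip":1},{"dx":0,"dy":0,"dz":0,"rx":0,"ry":0,"rz":0,"grip":1},{"dx":0,"dy":0,"dz":0,"rx":0,"ry":0,"rz":0,"grip":1},{"dx":0,"dy":0,"dz":0,"rx":0,"ry":0,"rz":0,"grip":1}]';python3 -c "
from h import *
turn(.235,.105);go(639.5,169.3,104.5);c=get_calibration('wrist')
g=cv2.cvtColor(get_image('wrist'),7);cv2.imwrite('pics/w11.png',g)
print('walls expected rows at col 200:',[proj(0,[*(590*ex+(113.3+y)*ey),43],c).round(1).tolist() for y in(28.5,85.5)])
print([(y,int(g[y,230])) for y in range(180,212)],[(y,int(g[y,230])) for y in range(262,292)])"
```

```text
clock: 35.95
eef_pos: [582.8, 313.5, 149.7]
tool_rot: [3.037, -0.0, 1.804]
force: [-0.6, -0.3, -0.8]
width: 15.1
gripper_force: 60.8
clock: 36.58
eef_pos: [582.9, 313.8, 150.3]
tool_rot: [3.035, -0.0, 1.804]
force: [0.5, 0.7, -0.8]
width: 15.1
gripper_force: 60.8
turn [-0.0001  0.0002  0.0003] qpos [-0.28  0.73 -0.46  1.66  0.5   0.77 -0.74]
s,t,z now [639.9 169.5 150.3] force s,t,z [ 0.6  0.6 -0.8] rot [ 3.035 -0.     1.804] shift [-0.0009 -0.0007 -0.1146]
walls expected rows at col 200: [[238.4, 271.5], [233.3, 194.7]]
[(180, 88), (181, 87), (182, 88), (183, 88), (184, 87), (185, 88), (186, 86), (187, 73), (188, 57), (189, 53), (190, 52), (191, 54), (192, 56), (193, 68), (194, 83), (195, 88), (196, 90), (197, 85), (198, 79), (199, 80), (200, 87), (201, 88), (202, 88), (203, 88), (204, 87), (205, 89), (206, 87), (207, 82), (208, 76), (209, 73), (210, 72), (211, 71)] [(262, 51), (263, 50), (264, 50), (265, 51), (266, 51), (267, 51), (268, 51), (269, 50), (270, 56), (271, 83), (272, 114), (273, 129), (274, 133), (275, 138), (276, 136), (277, 127), (278, 123), (279, 124), (280, 126), (281, 132), (282, 137), (283, 138), (284, 140), (285, 139), (286, 140), (287, 139), (288, 140), (289, 140), (290, 139), (291, 140)]
```

```bash
python3 -m creep '[{"dx":0,"dy":-0.0036,"dz":-0.03,"rx":0,"ry":0,"rz":0,"grip":1},{"dx":0,"dy":-0.0036,"dz":-0.06,"rx":0,"ry":0,"rz":0,"grip":1},{"dx":0,"dy":-0.0036,"dz":-0.09,"rx":0,"ry":0,"rz":0,"grip":1},{"dx":0,"dy":-0.0036,"dz":-0.1146,"rx":0,"ry":0,"rz":0,"grip":1},{"dx":0,"dy":-0.0036,"dz":-0.1146,"rx":0,"ry":0,"rz":0,"grip":1}]';python3 -m creep '[{"dx":0,"dy":0,"dz":0,"rx":0,"ry":0,"rz":0,"grip":1},{"dx":0,"dy":0,"dz":0,"rx":0,"ry":0,"rz":0,"grip":1},{"dx":0,"dy":0,"dz":0,"rx":0,"ry":0,"rz":0,"grip":1},{"dx":0,"dy":0,"dz":0,"rx":0,"ry":0,"rz":0,"grip":1},{"dx":0,"dy":0,"dz":0,"rx":0,"ry":0,"rz":0,"grip":1}]';python3 -c "
from h import *
turn(.235,.105);go(639.5,168.3,102.2)"
```

```text
clock: 37.25
eef_pos: [582.2, 312.0, 103.1]
tool_rot: [3.037, 0.0, 1.804]
force: [-0.4, 0.2, -0.8]
width: 15.1
gripper_force: 60.8
clock: 37.88
eef_pos: [582.9, 312.4, 104.5]
tool_rot: [3.035, -0.0, 1.804]
force: [0.2, 0.5, -0.3]
width: 15.1
gripper_force: 60.8
turn [-0.0001  0.0002  0.0003] qpos [-0.3   0.78 -0.42  1.69  0.54  0.68 -0.78]
s,t,z now [639.6 168.1 104.5] force s,t,z [ 0.3  0.5 -0.3] rot [ 3.035 -0.     1.804] shift [-0.0004  0.0005 -0.0058]
```

```bash
python3 -m creep '[{"dx":0,"dy":0,"dz":-0.0057,"rx":0,"ry":0,"rz":0,"grip":1},{"dx":-0.029,"dy":-0.0069,"dz":-0.0088,"rx":0,"ry":0,"rz":0,"grip":1},{"dx":-0.058,"dy":-0.0139,"dz":-0.012,"rx":0,"ry":0,"rz":0,"grip":1},{"dx":-0.0822,"dy":-0.0197,"dz":-0.0146,"rx":0,"ry":0,"rz":0,"grip":1},{"dx":-0.1016,"dy":-0.0243,"dz":-0.0167,"rx":0,"ry":0,"rz":0,"grip":1}]'; python3 -m creep '[{"dx":-0.0048,"dy":-0.0012,"dz":-0.0005,"rx":0,"ry":0,"rz":0,"grip":1},{"dx":-0.0097,"dy":-0.0023,"dz":-0.001,"rx":0,"ry":0,"rz":0,"grip":1},{"dx":-0.0145,"dy":-0.0035,"dz":-0.0016,"rx":0,"ry":0,"rz":0,"grip":1},{"dx":-0.0193,"dy":-0.0046,"dz":-0.0021,"rx":0,"ry":0,"rz":0,"grip":1},{"dx":-0.0193,"dy":-0.0046,"dz":-0.0021,"rx":0,"ry":0,"rz":0,"grip":1}]'; python3 -m creep '[{"dx":-0.0024,"dy":-0.0006,"dz":-0.00026,"rx":0,"ry":0,"rz":0,"grip":1},{"dx":-0.0048,"dy":-0.0012,"dz":-0.0005,"rx":0,"ry":0,"rz":0,"grip":1},{"dx":-0.0073,"dy":-0.0018,"dz":-0.0008,"rx":0,"ry":0,"rz":0,"grip":1},{"dx":-0.0073,"dy":-0.0018,"dz":-0.0008,"rx":0,"ry":0,"rz":0,"grip":1},{"dx":-0.0073,"dy":-0.0018,"dz":-0.0008,"rx":0,"ry":0,"rz":0,"grip":1}]'; python3 -c "
from h import *
go(588.5,168,97)"
```

```text
clock: 38.5
eef_pos: [541.3, 302.5, 97.8]
tool_rot: [3.036, -0.0, 1.804]
force: [-0.2, 1.0, -3.2]
width: 15.2
gripper_force: 60.8
clock: 39.12
eef_pos: [534.5, 300.8, 96.9]
tool_rot: [3.035, -0.0, 1.804]
force: [0.7, 0.8, -2.5]
width: 15.1
gripper_force: 60.8
clock: 39.75
eef_pos: [533.1, 300.6, 97.2]
tool_rot: [3.033, -0.001, 1.804]
force: [5.2, 0.3, -1.1]
width: 15.5
gripper_force: 60.7
s,t,z now [588.4 168.2  97.2] force s,t,z [ 5.2 -0.9 -1.1] rot [ 3.033e+00 -1.000e-03  1.804e+00] shift [ 0.0003 -0.0004 -0.0005]
```

```bash
python3 -m creep '[{"dx":0.004,"dy":0.001,"dz":0.01,"rx":0,"ry":0,"rz":0,"grip":1},{"dx":0.004,"dy":0.001,"dz":0.06,"rx":-0.0039,"ry":0.016,"rz":0,"grip":1},{"dx":0.004,"dy":0.001,"dz":0.13,"rx":-0.0039,"ry":0.016,"rz":0,"grip":1},{"dx":0.004,"dy":0.001,"dz":0.22,"rx":-0.0039,"ry":0.016,"rz":0,"grip":1},{"dx":0.004,"dy":0.001,"dz":0.28,"rx":-0.0039,"ry":0.016,"rz":0,"grip":1}]'; python3 -c "
from h import *
loaded()
balls();turn(2.135);p=ctrl.read_state()['eef_pos'];print((np.array([571,-100,213])-p)/400)"
```

```text
clock: 40.38
eef_pos: [531.6, 300.5, 209.6]
tool_rot: [-3.142, 0.0, 1.805]
force: [-0.0, 0.8, -3.1]
width: 15.2
gripper_force: 61.0
corr loaded,empty [0.93 0.77]
[[272.0, 252.0, 29.0]]
pot [(151, array([ 593., -131.])), (119, array([ 530., -113.]))]
-114 97; -57 92; 0 94; 57 44; 114 61; 
turn [-9.000e-04  1.000e-04  3.026e-01] qpos [-0.23  0.64 -0.54  1.65  0.39  0.96 -0.68]
[ 0.09537116 -1.00372901  0.00557789]
```

```bash
python3 -m creep '[{"dx":0.005,"dy":-0.05,"dz":0.005,"rx":0,"ry":0,"rz":0.02,"grip":1},{"dx":0.015,"dy":-0.13,"dz":0.01,"rx":0,"ry":0,"rz":0.045,"grip":1},{"dx":0.025,"dy":-0.22,"dz":0.01,"rx":0,"ry":0,"rz":0.07,"grip":1},{"dx":0.035,"dy":-0.32,"dz":0.01,"rx":0,"ry":0,"rz":0.095,"grip":1},{"dx":0.04,"dy":-0.42,"dz":0.01,"rx":0,"ry":0,"rz":0.12,"grip":1}]';python3 -m creep '[{"dx":0.01,"dy":-0.1,"dz":0,"rx":0,"ry":0,"rz":0.025,"grip":1},{"dx":0.02,"dy":-0.2,"dz":0,"rx":0,"ry":0,"rz":0.05,"grip":1},{"dx":0.03,"dy":-0.3,"dz":0,"rx":0,"ry":0,"rz":0.075,"grip":1},{"dx":0.04,"dy":-0.39,"dz":0,"rx":0,"ry":0,"rz":0.1,"grip":1},{"dx":0.05,"dy":-0.47,"dz":0,"rx":0,"ry":0,"rz":0.12,"grip":1}]'; python3 -m creep '[{"dx":0,"dy":-0.06,"dz":0,"rx":0,"ry":0,"rz":0.02,"grip":1},{"dx":0.003,"dy":-0.1,"dz":0,"rx":0,"ry":0,"rz":0.04,"grip":1},{"dx":0.003,"dy":-0.114,"dz":0,"rx":0,"ry":0,"rz":0.06,"grip":1},{"dx":0.003,"dy":-0.114,"dz":0,"rx":0,"ry":0,"rz":0.062,"grip":1},{"dx":0.003,"dy":-0.114,"dz":0,"rx":0,"ry":0,"rz":0.062,"grip":1}]'; python3 -c "
from h import *
turn(2.135,.349);p=ctrl.read_state()['eef_pos'];print((np.array([551,-63,157])-p)/400)"
```

```text
clock: 41.1
eef_pos: [547.4, 130.9, 210.8]
tool_rot: [-3.141, -0.003, 2.564]
force: [-0.1, -0.7, -2.5]
width: 15.1
gripper_force: 60.9
clock: 41.72
eef_pos: [567.3, -57.0, 210.8]
tool_rot: [3.138, -0.004, -2.967]
force: [0.3, 0.3, -2.6]
width: 14.8
gripper_force: 61.0
clock: 42.35
eef_pos: [569.6, -100.4, 211.8]
tool_rot: [3.137, -0.001, -2.582]
force: [0.4, 1.1, -2.1]
width: 15.2
gripper_force: 61.0
turn [0.0465 0.0291 0.0008] qpos [ 0.75  0.77 -1.08  1.72  0.75  1.13  1.56]
[-0.0463923   0.09347581 -0.13700719]
```

```bash
python3 -m creep '[{"dx":-0.01,"dy":0.02,"dz":-0.03,"rx":0.01,"ry":0.006,"rz":0,"grip":1},{"dx":-0.025,"dy":0.045,"dz":-0.07,"rx":0.024,"ry":0.015,"rz":0,"grip":1},{"dx":-0.04,"dy":0.07,"dz":-0.11,"rx":0.036,"ry":0.0225,"rz":0,"grip":1},{"dx":-0.047,"dy":0.093,"dz":-0.1365,"rx":0.0468,"ry":0.0294,"rz":0,"grip":1},{"dx":-0.047,"dy":0.093,"dz":-0.1365,"rx":0.0468,"ry":0.0294,"rz":0,"grip":1}]'; python3 -m creep '[{"dx":0.022,"dy":-0.033,"dz":0,"rx":0.0235,"ry":0.0145,"rz":0,"grip":1},{"dx":0.044,"dy":-0.066,"dz":0,"rx":0.047,"ry":0.029,"rz":0,"grip":1},{"dx":0.067,"dy":-0.098,"dz":0,"rx":0.0706,"ry":0.0436,"rz":0,"grip":1},{"dx":0.067,"dy":-0.098,"dz":0,"rx":0.0706,"ry":0.0436,"rz":0,"grip":1},{"dx":0.067,"dy":-0.098,"dz":0,"rx":0.0706,"ry":0.0436,"rz":0,"grip":1}]'; python3 -m creep '[{"dx":0,"dy":0,"dz":0,"rx":0,"ry":0,"rz":0,"grip":1},{"dx":0,"dy":0,"dz":0,"rx":0,"ry":0,"rz":0,"grip":1},{"dx":0,"dy":0,"dz":0,"rx":0,"ry":0,"rz":0,"grip":1},{"dx":0,"dy":0,"dz":0,"rx":0,"ry":0,"rz":0,"grip":1},{"dx":0,"dy":0,"dz":0,"rx":0,"ry":0,"rz":0,"grip":1}]';python3 -m creep '[{"dx":0,"dy":0,"dz":0.06,"rx":-0.0235,"ry":-0.0147,"rz":0,"grip":1},{"dx":0,"dy":0.01,"dz":0.12,"rx":-0.047,"ry":-0.0294,"rz":0,"grip":1},{"dx":0,"dy":0.01,"dz":0.18,"rx":-0.07,"ry":-0.044,"rz":0,"grip":1},{"dx":0,"dy":0.01,"dz":0.2,"rx":-0.0936,"ry":-0.0587,"rz":0,"grip":1},{"dx":0,"dy":0.01,"dz":0.2,"rx":-0.117,"ry":-0.0734,"rz":0,"grip":1}]'; python3 -c "
from h import *
turn(.235,0);go(639.5,225.1,235)"
```

```text
clock: 42.98
eef_pos: [551.1, -64.3, 156.2]
tool_rot: [2.79, -0.003, -2.583]
force: [-0.1, -0.4, -2.9]
width: 15.2
gripper_force: 60.9
clock: 43.6
eef_pos: [578.5, -101.7, 159.1]
tool_rot: [2.272, 0.004, -2.581]
force: [-0.6, 0.5, -1.0]
width: 15.3
gripper_force: 61.3
clock: 44.22
eef_pos: [578.3, -103.2, 158.0]
tool_rot: [2.271, 0.003, -2.583]
force: [0.2, 0.1, -1.6]
width: 14.6
gripper_force: 61.3
clock: 44.85
eef_pos: [578.6, -98.3, 239.7]
tool_rot: [-3.14, 0.006, -2.579]
force: [0.4, 0.8, -1.3]
width: 15.5
gripper_force: 61.1
turn [ 0.0008  0.0009 -0.3021] qpos [ 0.74  0.74 -1.08  1.68  0.7   1.16  1.61]
s,t,z now [ 539.8 -230.4  239.7] force s,t,z [ 0.5  0.7 -1.3] rot [-3.14   0.006 -2.579] shift [-0.0228  1.1654 -0.0117]
```

```bash
python3 -m creep '[{"dx":0.01,"dy":0.06,"dz":0,"rx":0,"ry":0,"rz":-0.02,"grip":1},{"dx":0.01,"dy":0.15,"dz":0,"rx":0,"ry":0,"rz":-0.045,"grip":1},{"dx":0.01,"dy":0.25,"dz":0,"rx":0,"ry":0,"rz":-0.07,"grip":1},{"dx":0.01,"dy":0.35,"dz":0,"rx":0,"ry":0,"rz":-0.095,"grip":1},{"dx":0.01,"dy":0.45,"dz":0,"rx":0,"ry":0,"rz":-0.12,"grip":1}]';python3 -m creep '[{"dx":0,"dy":0.1,"dz":0,"rx":0,"ry":0,"rz":-0.025,"grip":1},{"dx":0,"dy":0.2,"dz":0,"rx":0,"ry":0,"rz":-0.05,"grip":1},{"dx":-0.01,"dy":0.3,"dz":0,"rx":0,"ry":0,"rz":-0.075,"grip":1},{"dx":-0.02,"dy":0.4,"dz":0,"rx":0,"ry":0,"rz":-0.1,"grip":1},{"dx":-0.02,"dy":0.48,"dz":0,"rx":0,"ry":0,"rz":-0.12,"grip":1}]'; python3 -m creep '[{"dx":0,"dy":0.09,"dz":0,"rx":0,"ry":0,"rz":-0.02,"grip":1},{"dx":-0.01,"dy":0.18,"dz":0,"rx":0,"ry":0,"rz":-0.04,"grip":1},{"dx":-0.013,"dy":0.2354,"dz":0,"rx":0.0008,"ry":0.0009,"rz":-0.06,"grip":1},{"dx":-0.013,"dy":0.2354,"dz":0,"rx":0.0008,"ry":0.0009,"rz":-0.062,"grip":1},{"dx":-0.013,"dy":0.2354,"dz":0,"rx":0.0008,"ry":0.0009,"rz":-0.062,"grip":1}]'
python3 -c "
from h import *
turn(.235,.105);go(639.5,225.1,150);balls()
cv2.imwrite('pics/w12.png',get_image('wrist')[:,:,::-1])
g=cv2.imread('pics/w12.png',0);c=cv2.HoughCircles(cv2.medianBlur(g,5),cv2.HOUGH_GRADIENT,1,30,param1=80,param2=20,minRadius=14,maxRadius=28)
cal=get_calibration('wrist')
for q in ([] if c is None else c[0][:6]):
  w=P(0,q[:2],27,cal)[:2];print(q,'tray',np.round([w@ex-608.5,w@ey-113],1))"
```

```text
clock: 45.48
eef_pos: [581.5, 82.5, 238.0]
tool_rot: [3.138, 0.002, 2.944]
force: [0.0, -0.0, -1.7]
width: 14.9
gripper_force: 61.2
clock: 46.1
eef_pos: [572.7, 275.4, 238.0]
tool_rot: [3.139, 0.001, 2.193]
force: [-0.1, -0.5, -1.9]
width: 15.4
gripper_force: 61.2
clock: 46.72
eef_pos: [569.1, 365.7, 237.6]
tool_rot: [-3.141, -0.002, 1.807]
force: [-0.7, -0.3, -0.8]
width: 15.5
gripper_force: 61.2
turn [ 0.0036 -0.0164 -0.0002] qpos [-0.33  0.71 -0.51  1.42  0.36  1.11 -0.67]
s,t,z now [638.6 223.1 237.6] force s,t,z [-0.8 -0.2 -0.8] rot [-3.141e+00 -2.000e-03  1.807e+00] shift [ 0.001   0.0054 -0.219 ]
pot [(223, array([ 582., -119.])), (26, array([ 580., -107.])), (125, array([ 530., -113.]))]
-114 98; -57 96; 0 104; 57 104; 114 75; 
[241.5 204.5  17. ] tray [-50.5 112.8]
[580.5 225.5  21.6] tray [297.9  91.2]
[512.5 311.5  17.4] tray [241.4  -6.3]
```

The last ball is at tray (-50, 113), and three are in the pot. Descending into lane +114.

```bash
python3 -m creep '[{"dx":0.001,"dy":0.0054,"dz":-0.05,"rx":0.002,"ry":-0.008,"rz":0,"grip":1},{"dx":0.001,"dy":0.0054,"dz":-0.12,"rx":0.0036,"ry":-0.0164,"rz":0,"grip":1},{"dx":0.001,"dy":0.0054,"dz":-0.19,"rx":0.0036,"ry":-0.0164,"rz":0,"grip":1},{"dx":0.001,"dy":0.0054,"dz":-0.219,"rx":0.0036,"ry":-0.0164,"rz":0,"grip":1},{"dx":0.001,"dy":0.0054,"dz":-0.219,"rx":0.0036,"ry":-0.0164,"rz":0,"grip":1}]';python3 -m creep '[{"dx":0,"dy":0,"dz":0,"rx":0,"ry":0,"rz":0,"grip":1},{"dx":0,"dy":0,"dz":0,"rx":0,"ry":0,"rz":0,"grip":1},{"dx":0,"dy":0,"dz":0,"rx":0,"ry":0,"rz":0,"grip":1},{"dx":0,"dy":0,"dz":0,"rx":0,"ry":0,"rz":0,"grip":1},{"dx":0,"dy":0,"dz":0,"rx":0,"ry":0,"rz":0,"grip":1}]';python3 -c "
from h import *
turn(.235,.105);go(639.5,225.1,104.5);c=get_calibration('wrist')
g=cv2.cvtColor(get_image('wrist'),7)
for q in ((604,y) for y in(85.5,144.5)):
  u,v=proj(0,[*(q[0]*ex+(113+q[1])*ey),43],c);print('expected',u.round(),v.round(1),[(y,int(g[y,int(u)])) for y in range(int(v)-9,int(v)+10)])"
```

```text
clock: 47.45
eef_pos: [569.8, 368.3, 149.9]
tool_rot: [3.037, -0.001, 1.805]
force: [-0.6, 0.4, -1.3]
width: 15.1
gripper_force: 61.1
clock: 48.08
eef_pos: [569.6, 369.2, 150.5]
tool_rot: [3.036, -0.002, 1.806]
force: [0.1, 0.2, -1.9]
width: 15.2
gripper_force: 61.1
turn [-0.0003  0.0001 -0.0001] qpos [-0.38  0.75 -0.44  1.61  0.48  0.8  -0.8 ]
s,t,z now [639.9 226.5 150.5] force s,t,z [ 0.1  0.2 -1.9] rot [ 3.036e+00 -2.000e-03  1.806e+00] shift [-0.0002 -0.0035 -0.1149]
expected 258.0 271.2 [(262, 161), (263, 160), (264, 161), (265, 160), (266, 160), (267, 157), (268, 155), (269, 138), (270, 110), (271, 86), (272, 73), (273, 65), (274, 64), (275, 65), (276, 65), (277, 64), (278, 74), (279, 109), (280, 144)]
expected 254.0 192.0 [(182, 151), (183, 150), (184, 150), (185, 146), (186, 121), (187, 77), (188, 55), (189, 53), (190, 55), (191, 56), (192, 58), (193, 70), (194, 84), (195, 90), (196, 89), (197, 87), (198, 81), (199, 82), (200, 87)]
```

```bash
python3 -m creep '[{"dx":0,"dy":-0.0035,"dz":-0.03,"rx":-0.0003,"ry":0,"rz":0,"grip":1},{"dx":0,"dy":-0.0035,"dz":-0.06,"rx":-0.0003,"ry":0,"rz":0,"grip":1},{"dx":0,"dy":-0.0035,"dz":-0.09,"rx":-0.0003,"ry":0,"rz":0,"grip":1},{"dx":0,"dy":-0.0035,"dz":-0.1149,"rx":-0.0003,"ry":0,"rz":0,"grip":1},{"dx":0,"dy":-0.0035,"dz":-0.1149,"rx":-0.0003,"ry":0,"rz":0,"grip":1}]';python3 -m creep '[{"dx":0,"dy":0,"dz":0,"rx":0,"ry":0,"rz":0,"grip":1},{"dx":0,"dy":0,"dz":0,"rx":0,"ry":0,"rz":0,"grip":1},{"dx":0,"dy":0,"dz":0,"rx":0,"ry":0,"rz":0,"grip":1},{"dx":0,"dy":0,"dz":0,"rx":0,"ry":0,"rz":0,"grip":1},{"dx":0,"dy":0,"dz":0,"rx":0,"ry":0,"rz":0,"grip":1}]';python3 -c "
from h import *
turn(.235,.105);go(639.5,225.1,102.2)"
```

```text
clock: 48.75
eef_pos: [569.0, 367.3, 103.1]
tool_rot: [3.038, 0.001, 1.807]
force: [0.2, 0.4, -1.7]
width: 15.0
gripper_force: 61.1
clock: 49.38
eef_pos: [569.6, 367.8, 104.5]
tool_rot: [3.036, -0.0, 1.806]
force: [-0.1, -0.4, -1.8]
width: 15.5
gripper_force: 61.1
turn [-0.      0.0001 -0.0001] qpos [-0.4   0.8  -0.41  1.64  0.52  0.72 -0.83]
s,t,z now [639.6 225.1 104.5] force s,t,z [-0.2 -0.4 -1.8] rot [ 3.036 -0.     1.806] shift [-0.0003 -0.     -0.0058]
```

```bash
python3 -m creep '[{"dx":0,"dy":0,"dz":-0.0057,"rx":0,"ry":0,"rz":0,"grip":1},{"dx":-0.029,"dy":-0.0069,"dz":-0.0088,"rx":0,"ry":0,"rz":0,"grip":1},{"dx":-0.058,"dy":-0.0139,"dz":-0.012,"rx":0,"ry":0,"rz":0,"grip":1},{"dx":-0.0822,"dy":-0.0197,"dz":-0.0146,"rx":0,"ry":0,"rz":0,"grip":1},{"dx":-0.1016,"dy":-0.0243,"dz":-0.0167,"rx":0,"ry":0,"rz":0,"grip":1}]'; python3 -m creep '[{"dx":-0.0048,"dy":-0.0012,"dz":-0.0005,"rx":0,"ry":0,"rz":0,"grip":1},{"dx":-0.0097,"dy":-0.0023,"dz":-0.001,"rx":0,"ry":0,"rz":0,"grip":1},{"dx":-0.0145,"dy":-0.0035,"dz":-0.0016,"rx":0,"ry":0,"rz":0,"grip":1},{"dx":-0.0193,"dy":-0.0046,"dz":-0.0021,"rx":0,"ry":0,"rz":0,"grip":1},{"dx":-0.0193,"dy":-0.0046,"dz":-0.0021,"rx":0,"ry":0,"rz":0,"grip":1}]'; python3 -m creep '[{"dx":-0.0024,"dy":-0.0006,"dz":-0.00026,"rx":0,"ry":0,"rz":0,"grip":1},{"dx":-0.0048,"dy":-0.0012,"dz":-0.0005,"rx":0,"ry":0,"rz":0,"grip":1},{"dx":-0.0073,"dy":-0.0018,"dz":-0.0008,"rx":0,"ry":0,"rz":0,"grip":1},{"dx":-0.0073,"dy":-0.0018,"dz":-0.0008,"rx":0,"ry":0,"rz":0,"grip":1},{"dx":-0.0073,"dy":-0.0018,"dz":-0.0008,"rx":0,"ry":0,"rz":0,"grip":1}]'; python3 -c "
from h import *
go(588.5,225,97)"; python3 -m creep '[{"dx":0.004,"dy":0.001,"dz":0.01,"rx":0,"ry":0,"rz":0,"grip":1},{"dx":0.004,"dy":0.001,"dz":0.06,"rx":-0.0039,"ry":0.016,"rz":0,"grip":1},{"dx":0.004,"dy":0.001,"dz":0.13,"rx":-0.0039,"ry":0.016,"rz":0,"grip":1},{"dx":0.004,"dy":0.001,"dz":0.22,"rx":-0.0039,"ry":0.016,"rz":0,"grip":1},{"dx":0.004,"dy":0.001,"dz":0.28,"rx":-0.0039,"ry":0.016,"rz":0,"grip":1}]'; python3 -c "
from h import *
loaded()
balls();turn(2.135);p=ctrl.read_state()['eef_pos'];print((np.array([571,-100,213])-p)/400)"
```

```text
clock: 50.0
eef_pos: [528.0, 357.9, 97.8]
tool_rot: [3.036, 0.0, 1.807]
force: [-0.2, -0.5, -2.4]
width: 15.3
gripper_force: 61.1
clock: 50.62
eef_pos: [521.2, 356.2, 96.9]
tool_rot: [3.036, 0.0, 1.806]
force: [0.8, -0.7, -2.0]
width: 15.4
gripper_force: 61.0
clock: 51.25
eef_pos: [519.9, 355.9, 97.2]
tool_rot: [3.033, -0.001, 1.806]
force: [4.4, 1.4, -2.2]
width: 15.1
gripper_force: 61.0
s,t,z now [588.5 225.1  97.2] force s,t,z [ 4.6  0.3 -2.2] rot [ 3.033e+00 -1.000e-03  1.806e+00] shift [ 0.0001 -0.0002 -0.0005]
clock: 51.88
eef_pos: [518.3, 356.0, 209.6]
tool_rot: [-3.141, 0.0, 1.807]
force: [0.6, 0.5, -3.0]
width: 14.9
gripper_force: 61.2
corr loaded,empty [0.9  0.74]
[[270.0, 258.0, 29.0]]
pot [(279, array([ 583., -116.])), (121, array([ 530., -114.]))]
-114 97; -57 95; 0 85; 57 97; 114 89; 
turn [-0.0008  0.      0.3022] qpos [-0.34  0.66 -0.52  1.59  0.38  0.98 -0.74]
[ 0.12879131 -1.14285431  0.00516545]
```

```bash
python3 -m creep '[{"dx":0.005,"dy":-0.05,"dz":0.005,"rx":0,"ry":0,"rz":0.02,"grip":1},{"dx":0.015,"dy":-0.13,"dz":0.01,"rx":0,"ry":0,"rz":0.045,"grip":1},{"dx":0.025,"dy":-0.22,"dz":0.01,"rx":0,"ry":0,"rz":0.07,"grip":1},{"dx":0.035,"dy":-0.32,"dz":0.01,"rx":0,"ry":0,"rz":0.095,"grip":1},{"dx":0.045,"dy":-0.42,"dz":0.01,"rx":0,"ry":0,"rz":0.12,"grip":1}]';python3 -m creep '[{"dx":0.01,"dy":-0.1,"dz":0,"rx":0,"ry":0,"rz":0.025,"grip":1},{"dx":0.02,"dy":-0.2,"dz":0,"rx":0,"ry":0,"rz":0.05,"grip":1},{"dx":0.03,"dy":-0.3,"dz":0,"rx":0,"ry":0,"rz":0.075,"grip":1},{"dx":0.04,"dy":-0.4,"dz":0,"rx":0,"ry":0,"rz":0.1,"grip":1},{"dx":0.05,"dy":-0.49,"dz":0,"rx":0,"ry":0,"rz":0.12,"grip":1}]'; python3 -m creep '[{"dx":0.01,"dy":-0.08,"dz":0,"rx":0,"ry":0,"rz":0.02,"grip":1},{"dx":0.02,"dy":-0.15,"dz":0,"rx":0,"ry":0,"rz":0.04,"grip":1},{"dx":0.033,"dy":-0.21,"dz":0,"rx":0,"ry":0,"rz":0.06,"grip":1},{"dx":0.033,"dy":-0.233,"dz":0,"rx":0,"ry":0,"rz":0.062,"grip":1},{"dx":0.033,"dy":-0.233,"dz":0,"rx":0,"ry":0,"rz":0.062,"grip":1}]'; python3 -c "
from h import *
turn(2.135,.349);p=ctrl.read_state()['eef_pos'];print((np.array([543,-50,167])-p)/400)"
```

```text
clock: 52.6
eef_pos: [536.1, 186.3, 210.9]
tool_rot: [-3.14, -0.002, 2.567]
force: [0.1, -0.4, -1.6]
width: 15.2
gripper_force: 61.2
clock: 53.22
eef_pos: [556.1, -9.6, 210.9]
tool_rot: [3.139, -0.004, -2.964]
force: [0.4, 0.8, -1.9]
width: 14.9
gripper_force: 61.2
clock: 53.85
eef_pos: [570.0, -101.1, 211.6]
tool_rot: [3.138, -0.001, -2.581]
force: [-0.4, 0.9, -2.3]
width: 15.1
gripper_force: 61.2
turn [0.0465 0.0291 0.0006] qpos [ 0.75  0.77 -1.07  1.72  0.74  1.12  1.57]
[-0.0675504   0.12762727 -0.11159252]
```

```bash
python3 -m creep '[{"dx":-0.015,"dy":0.03,"dz":-0.02,"rx":0.01,"ry":0.006,"rz":0,"grip":1},{"dx":-0.035,"dy":0.065,"dz":-0.05,"rx":0.024,"ry":0.015,"rz":0,"grip":1},{"dx":-0.055,"dy":0.1,"dz":-0.08,"rx":0.036,"ry":0.0225,"rz":0,"grip":1},{"dx":-0.0675,"dy":0.1275,"dz":-0.11,"rx":0.0468,"ry":0.0294,"rz":0,"grip":1},{"dx":-0.0675,"dy":0.1275,"dz":-0.11,"rx":0.0468,"ry":0.0294,"rz":0,"grip":1}]'; python3 -m creep '[{"dx":0.022,"dy":-0.034,"dz":-0.005,"rx":0.0235,"ry":0.0145,"rz":0,"grip":1},{"dx":0.044,"dy":-0.069,"dz":-0.01,"rx":0.047,"ry":0.029,"rz":0,"grip":1},{"dx":0.066,"dy":-0.104,"dz":-0.02,"rx":0.0706,"ry":0.0436,"rz":0,"grip":1},{"dx":0.066,"dy":-0.104,"dz":-0.02,"rx":0.0706,"ry":0.0436,"rz":0,"grip":1},{"dx":0.066,"dy":-0.104,"dz":-0.02,"rx":0.0706,"ry":0.0436,"rz":0,"grip":1}]'; python3 -m creep '[{"dx":0,"dy":0,"dz":0,"rx":0,"ry":0,"rz":0,"grip":1},{"dx":0,"dy":0,"dz":0,"rx":0,"ry":0,"rz":0,"grip":1},{"dx":0,"dy":0,"dz":0,"rx":0,"ry":0,"rz":0,"grip":1},{"dx":0,"dy":0,"dz":0,"rx":0,"ry":0,"rz":0,"grip":1},{"dx":0,"dy":0,"dz":0,"rx":0,"ry":0,"rz":0,"grip":1}]';python3 -m creep '[{"dx":0,"dy":0,"dz":0.06,"rx":-0.0235,"ry":-0.0147,"rz":0,"grip":1},{"dx":0,"dy":0.01,"dz":0.12,"rx":-0.047,"ry":-0.0294,"rz":0,"grip":1},{"dx":0,"dy":0.01,"dz":0.18,"rx":-0.07,"ry":-0.044,"rz":0,"grip":1},{"dx":0,"dy":0.01,"dz":0.2,"rx":-0.0936,"ry":-0.0587,"rz":0,"grip":1},{"dx":0,"dy":0.01,"dz":0.2,"rx":-0.117,"ry":-0.0734,"rz":0,"grip":1}]'; python3 -c "
from h import *
turn(-.05,0);p=ctrl.read_state()['eef_pos'];print((np.array([478.5,-286.5,220])-p)/400)
loaded()"
```

```text
clock: 54.48
eef_pos: [543.3, -49.6, 167.1]
tool_rot: [2.791, -0.001, -2.579]
force: [-1.5, -1.1, -2.9]
width: 14.8
gripper_force: 61.1
clock: 55.1
eef_pos: [570.7, -90.1, 161.9]
tool_rot: [2.272, 0.007, -2.579]
force: [-0.2, 0.3, -0.8]
width: 15.0
gripper_force: 61.4
clock: 55.72
eef_pos: [570.5, -92.0, 160.6]
tool_rot: [2.271, 0.005, -2.581]
force: [-0.4, 0.6, -1.8]
width: 15.0
gripper_force: 61.4
clock: 56.35
eef_pos: [570.8, -87.1, 242.2]
tool_rot: [-3.139, 0.006, -2.577]
force: [-0.1, -0.4, -2.7]
width: 15.1
gripper_force: 61.3
turn [ 0.001   0.0007 -0.3478] qpos [ 0.73  0.72 -1.07  1.7   0.69  1.14  1.59]
[-0.23064732 -0.49846377 -0.05557742]
corr loaded,empty [0.58 0.69]
None
```

```bash
python3 -m creep '[{"dx":-0.015,"dy":-0.03,"dz":0,"rx":0,"ry":0,"rz":-0.02,"grip":1},{"dx":-0.03,"dy":-0.07,"dz":0,"rx":0,"ry":0,"rz":-0.045,"grip":1},{"dx":-0.05,"dy":-0.12,"dz":0,"rx":0,"ry":0,"rz":-0.07,"grip":1},{"dx":-0.07,"dy":-0.16,"dz":0,"rx":0,"ry":0,"rz":-0.095,"grip":1},{"dx":-0.09,"dy":-0.2,"dz":0,"rx":0,"ry":0,"rz":-0.12,"grip":1}]';python3 -m creep '[{"dx":-0.02,"dy":-0.04,"dz":0,"rx":0,"ry":0,"rz":-0.025,"grip":1},{"dx":-0.04,"dy":-0.08,"dz":0,"rx":0,"ry":0,"rz":-0.05,"grip":1},{"dx":-0.06,"dy":-0.12,"dz":0,"rx":0,"ry":0,"rz":-0.075,"grip":1},{"dx":-0.075,"dy":-0.16,"dz":0,"rx":0,"ry":0,"rz":-0.1,"grip":1},{"dx":-0.09,"dy":-0.2,"dz":0,"rx":0,"ry":0,"rz":-0.12,"grip":1}]'; python3 -m creep '[{"dx":-0.02,"dy":-0.04,"dz":-0.01,"rx":0,"ry":0,"rz":-0.025,"grip":1},{"dx":-0.04,"dy":-0.08,"dz":-0.03,"rx":0,"ry":0,"rz":-0.05,"grip":1},{"dx":-0.05,"dy":-0.1,"dz":-0.055,"rx":0.001,"ry":0.0007,"rz":-0.075,"grip":1},{"dx":-0.05,"dy":-0.1,"dz":-0.055,"rx":0.001,"ry":0.0007,"rz":-0.1,"grip":1},{"dx":-0.05,"dy":-0.1,"dz":-0.055,"rx":0.001,"ry":0.0007,"rz":-0.1126,"grip":1}]'; python3 -c "
from h import *
turn(-.08,0);p=ctrl.read_state()['eef_pos'];print((np.array([478.5,-288,100])-p)/400,p)
im=get_image('scene');cv2.imwrite('pics/s2.png',im[:,:,::-1]);t=get_image('top')[:,:,::-1];cv2.imwrite('pics/t3.png',t)
a=cv2.resize(im[215:305,205:355,::-1],(500,300),interpolation=2);b=cv2.resize(t[195:295,330:430],(300,300),interpolation=2)
c=cv2.resize(t[195:295,175:308],(399,300),interpolation=2);d=cv2.resize(t[220:320,400:500],(300,300),interpolation=2)
top=np.hstack([a,b]);bot=np.hstack([c,d,np.zeros((300,101,3),np.uint8)]);cv2.imwrite('pics/m.png',np.vstack([top,bot]))"
```

```text
clock: 57.02
eef_pos: [533.7, -167.8, 240.3]
tool_rot: [3.137, 0.001, 2.947]
force: [-0.5, 0.7, -1.8]
width: 15.4
gripper_force: 61.4
clock: 57.65
eef_pos: [498.0, -247.6, 240.3]
tool_rot: [3.138, 0.001, 2.194]
force: [0.3, 0.3, -1.1]
width: 15.3
gripper_force: 61.4
clock: 58.28
eef_pos: [478.3, -287.1, 218.1]
tool_rot: [-3.141, -0.006, 1.487]
force: [-0.2, 0.2, -1.4]
width: 15.5
gripper_force: 61.4
turn [-0.001  -0.0001  0.0006] qpos [ 0.82  0.55 -0.49  1.78  0.32  0.89  0.1 ]
[ 0.00059364 -0.00226063 -0.29519775] [ 478.26254499 -287.09574897  218.07909816]
```

View pics/m.png

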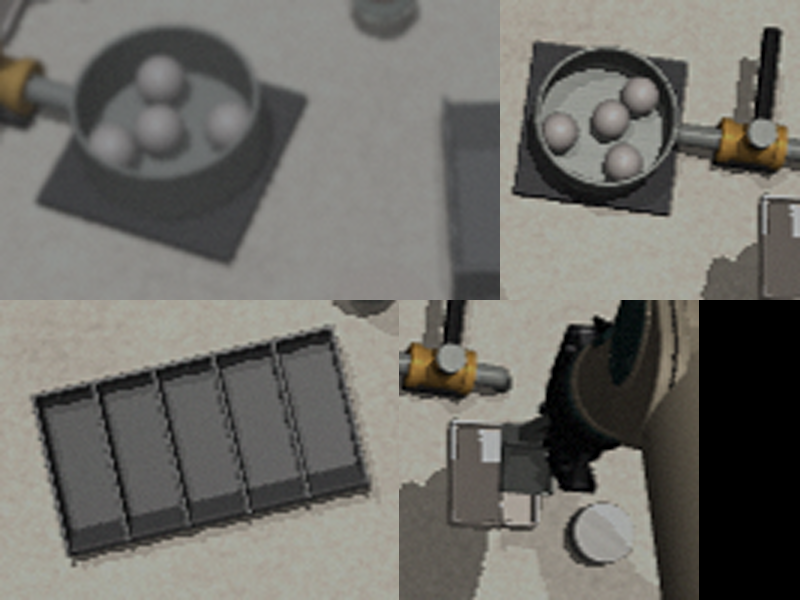

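The montage shows all four balls in the pot, the tray empty and the cock shut. Next I'll stand the spoon in its rest.

```bash
python3 -m creep '[{"dx":0,"dy":-0.002,"dz":-0.08,"rx":-0.001,"ry":0,"rz":0,"grip":1},{"dx":0,"dy":-0.002,"dz":-0.18,"rx":-0.001,"ry":0,"rz":0,"grip":1},{"dx":0,"dy":-0.002,"dz":-0.26,"rx":-0.001,"ry":0,"rz":0,"grip":1},{"dx":0,"dy":-0.002,"dz":-0.31,"rx":-0.001,"ry":0,"rz":0,"grip":1},{"dx":0,"dy":-0.002,"dz":-0.31,"rx":-0.001,"ry":0,"rz":0,"grip":1}]';python3 -m creep '[{"dx":0,"dy":0,"dz":0,"rx":0,"ry":0,"rz":0,"grip":1},{"dx":0,"dy":0,"dz":0,"rx":0,"ry":0,"rz":0,"grip":1},{"dx":0,"dy":0,"dz":0,"rx":0,"ry":0,"rz":0,"grip":1},{"dx":0,"dy":0,"dz":0,"rx":0,"ry":0,"rz":0,"grip":1},{"dx":0,"dy":0,"dz":0,"rx":0,"ry":0,"rz":0,"grip":1}]'; python3 -c "
from h import *
turn(-.08,0);p=ctrl.read_state()['eef_pos'];print((np.array([478.5,-288,85.5])-p)/400,p)"
```

```text
clock: 59.0
eef_pos: [477.4, -287.6, 93.0]
tool_rot: [-3.139, -0.0, 1.492]
force: [0.0, -0.1, -0.9]
width: 15.1
gripper_force: 61.3
clock: 59.62
eef_pos: [478.6, -288.7, 94.8]
tool_rot: [3.141, 0.003, 1.49]
force: [-0.5, -0.3, -2.0]
width: 15.0
gripper_force: 61.3
turn [0.0004 0.0001 0.    ] qpos [ 0.74  0.71 -0.39  1.89  0.45  0.62 -0.01]
[-0.00014906  0.00180923 -0.02316646] [ 478.55962265 -288.72369381   94.76658498]
```

```bash
python3 -m creep '[{"dx":0,"dy":0.001,"dz":-0.01,"rx":0.0004,"ry":0,"rz":0,"grip":1},{"dx":0,"dy":0.001,"dz":-0.018,"rx":0.0004,"ry":0,"rz":0,"grip":1},{"dx":0,"dy":0.001,"dz":-0.021,"rx":0.0004,"ry":0,"rz":0,"grip":1},{"dx":0,"dy":0.001,"dz":-0.0235,"rx":0.0004,"ry":0,"rz":0,"grip":1},{"dx":0,"dy":0.001,"dz":-0.0235,"rx":0.0004,"ry":0,"rz":0,"grip":1}]';python3 -m creep '[{"dx":0,"dy":0,"dz":-0.002,"rx":0,"ry":0,"rz":0,"grip":1},{"dx":0,"dy":0,"dz":-0.002,"rx":0,"ry":0,"rz":0,"grip":1},{"dx":0,"dy":0,"dz":-0.002,"rx":0,"ry":0,"rz":0,"grip":1},{"dx":0,"dy":0,"dz":-0.002,"rx":0,"ry":0,"rz":0,"grip":1},{"dx":0,"dy":0,"dz":-0.002,"rx":0,"ry":0,"rz":0,"grip":1}]'
```

```text
clock: 60.25
eef_pos: [478.3, -288.2, 85.8]
tool_rot: [3.141, 0.0, 1.491]
force: [-1.4, 0.6, 4.1]
width: 15.3
gripper_force: 62.2
clock: 60.88
eef_pos: [478.4, -288.2, 85.7]
tool_rot: [3.141, 0.001, 1.491]
force: [-4.3, 1.9, 11.2]
width: 15.5
gripper_force: 63.2
```

```bash
python3 -m creep '[{"dx":0,"dy":0,"dz":0.003,"rx":0,"ry":0,"rz":0,"grip":0.3},{"dx":0,"dy":0,"dz":0.003,"rx":0,"ry":0,"rz":0,"grip":0},{"dx":0,"dy":0,"dz":0.003,"rx":0,"ry":0,"rz":0,"grip":-0.5},{"dx":0,"dy":0,"dz":0.003,"rx":0,"ry":0,"rz":0,"grip":-1},{"dx":0,"dy":0,"dz":0.003,"rx":0,"ry":0,"rz":0,"grip":-1}]';python3 -m creep '[{"dx":0,"dy":0,"dz":0.03,"rx":0,"ry":0,"rz":0,"grip":-1},{"dx":0,"dy":0,"dz":0.1,"rx":0,"ry":0,"rz":0,"grip":-1},{"dx":0,"dy":0,"dz":0.2,"rx":0,"ry":0,"rz":0,"grip":-1},{"dx":0,"dy":0,"dz":0.3,"rx":0,"ry":0,"rz":0,"grip":-1},{"dx":0,"dy":0,"dz":0.35,"rx":0,"ry":0,"rz":0,"grip":-1}]';python3 -c "
from h import *
c=get_calibration('wrist');cv2.imwrite('pics/w13.png',get_image('wrist')[:,:,::-1]);p=ctrl.read_state()['eef_pos'];print(p)
g=cv2.imread('pics/w13.png',0)
for q in ((478.4,-288.2,134),(478.4,-288.2,4),(458.4,-286.5,6)):print(proj(0,q,c).round())
"
```

```text
clock: 61.5
eef_pos: [478.5, -288.3, 85.4]
tool_rot: [3.141, -0.0, 1.49]
force: [0.4, 0.6, 0.3]
width: 85.2
gripper_force: 0.0
clock: 62.12
eef_pos: [479.5, -288.5, 228.8]
tool_rot: [3.137, 0.002, 1.491]
force: [-0.3, -0.4, -0.9]
width: 85.3
gripper_force: 0.0
[ 480.52604574 -288.93215189  230.50944072]
[319. 237.]
[319. 204.]
[300. 204.]
```

```bash
python3 -m creep '[{"dx":0.08,"dy":0.06,"dz":0,"rx":0,"ry":0,"rz":0,"grip":1},{"dx":0.2,"dy":0.13,"dz":0,"rx":0,"ry":0,"rz":0,"grip":1},{"dx":0.32,"dy":0.2,"dz":0,"rx":0,"ry":0,"rz":0,"grip":1},{"dx":0.384,"dy":0.2225,"dz":0,"rx":0,"ry":0,"rz":0,"grip":1},{"dx":0.384,"dy":0.2225,"dz":0,"rx":0,"ry":0,"rz":0,"grip":1}]';python3 -m creep '[{"dx":0,"dy":0,"dz":-0.1,"rx":0,"ry":0,"rz":0,"grip":1},{"dx":0,"dy":0,"dz":-0.22,"rx":0,"ry":0,"rz":0,"grip":1},{"dx":0,"dy":0,"dz":-0.33,"rx":0,"ry":0,"rz":0,"grip":1},{"dx":0,"dy":0,"dz":-0.39,"rx":0,"ry":0,"rz":0,"grip":1},{"dx":0,"dy":0,"dz":-0.39,"rx":0,"ry":0,"rz":0,"grip":1}]';python3 -c "
from h import *
p=ctrl.read_state()['eef_pos'];print(p)
for q in ((633,-218),(632.5,-245),(623,-273),(603,-296),(583,-307),(564.5,-310.5),(559.5,-310.5)):print(((np.array(q)-p[:2])/400).round(3))"
```

```text
clock: 62.8
eef_pos: [633.6, -196.9, 225.0]
tool_rot: [3.141, -0.002, 1.494]
force: [-0.8, -0.1, -0.6]
width: 0.1
gripper_force: 0.0
clock: 63.42
eef_pos: [629.2, -200.1, 67.6]
tool_rot: [-3.137, -0.0, 1.489]
force: [-0.4, -0.4, -0.3]
width: -0.1
gripper_force: 0.0
[ 629.17724926 -200.07078327   67.56026776]
[ 0.01  -0.045]
[ 0.008 -0.112]
[-0.015 -0.182]
[-0.065 -0.24 ]
[-0.115 -0.267]
[-0.162 -0.276]
[-0.174 -0.276]
```

```bash
python3 -m creep '[{"dx":0.01,"dy":-0.045,"dz":0.01,"rx":0,"ry":0,"rz":0,"grip":1},{"dx":0.009,"dy":-0.08,"dz":0.01,"rx":0,"ry":0,"rz":0,"grip":1},{"dx":0.008,"dy":-0.112,"dz":0.01,"rx":0,"ry":0,"rz":0,"grip":1},{"dx":-0.002,"dy":-0.147,"dz":0.01,"rx":0,"ry":0,"rz":0,"grip":1},{"dx":-0.015,"dy":-0.182,"dz":0.01,"rx":0,"ry":0,"rz":0,"grip":1}]';python3 -m creep '[{"dx":-0.025,"dy":-0.03,"dz":0,"rx":0,"ry":0,"rz":0,"grip":1},{"dx":-0.05,"dy":-0.058,"dz":0,"rx":0,"ry":0,"rz":0,"grip":1},{"dx":-0.075,"dy":-0.073,"dz":0,"rx":0,"ry":0,"rz":0,"grip":1},{"dx":-0.1,"dy":-0.085,"dz":0,"rx":0,"ry":0,"rz":0,"grip":1},{"dx":-0.122,"dy":-0.09,"dz":0,"rx":0,"ry":0,"rz":0,"grip":1}]';python3 -m creep '[{"dx":-0.015,"dy":-0.004,"dz":0,"rx":0,"ry":0,"rz":0,"grip":1},{"dx":-0.025,"dy":-0.004,"dz":0,"rx":0,"ry":0,"rz":0,"grip":1},{"dx":-0.025,"dy":-0.004,"dz":0,"rx":0,"ry":0,"rz":0,"grip":1},{"dx":-0.025,"dy":-0.004,"dz":0,"rx":0,"ry":0,"rz":0,"grip":1},{"dx":-0.025,"dy":-0.004,"dz":0,"rx":0,"ry":0,"rz":0,"grip":1}]'
```

```text
clock: 64.05
eef_pos: [625.8, -272.5, 73.6]
tool_rot: [3.141, -0.001, 1.491]
force: [0.7, 3.0, 0.3]
width: -0.1
gripper_force: 1.3
clock: 64.68
eef_pos: [576.7, -308.6, 73.7]
tool_rot: [3.141, 0.0, 1.49]
force: [1.9, 1.6, -0.5]
width: -0.1
gripper_force: 1.0
clock: 65.3
eef_pos: [566.9, -309.8, 73.4]
tool_rot: [-3.141, 0.0, 1.49]
force: [-0.2, -0.6, 0.4]
width: -0.0
gripper_force: 0.0
```

```bash
python3 -m creep '[{"dx":-0.005,"dy":0,"dz":0,"rx":0,"ry":0,"rz":0,"grip":1},{"dx":-0.01,"dy":0,"dz":0,"rx":0,"ry":0,"rz":0,"grip":1},{"dx":-0.015,"dy":0,"dz":0,"rx":0,"ry":0,"rz":0,"grip":1},{"dx":-0.015,"dy":0,"dz":0,"rx":0,"ry":0,"rz":0,"grip":1},{"dx":-0.015,"dy":0,"dz":0,"rx":0,"ry":0,"rz":0,"grip":1}]';python3 -m creep '[{"dx":-0.005,"dy":0,"dz":0,"rx":0,"ry":0,"rz":0,"grip":1},{"dx":-0.01,"dy":0,"dz":0,"rx":0,"ry":0,"rz":0,"grip":1},{"dx":-0.01,"dy":0,"dz":0,"rx":0,"ry":0,"rz":0,"grip":1},{"dx":-0.01,"dy":0,"dz":0,"rx":0,"ry":0,"rz":0,"grip":1},{"dx":-0.01,"dy":0,"dz":0,"rx":0,"ry":0,"rz":0,"grip":1}]'
```

```text
clock: 65.92
eef_pos: [566.1, -309.6, 74.2]
tool_rot: [3.131, -0.0, 1.491]
force: [10.5, -1.4, -6.1]
width: -0.5
gripper_force: 4.7
clock: 66.55
eef_pos: [565.7, -309.6, 74.7]
tool_rot: [3.124, -0.0, 1.492]
force: [15.3, -1.7, -9.8]
width: -0.1
gripper_force: 7.9
```

At the stop. Back off, rise, then check everything numerically.

```bash
python3 -m creep '[{"dx":0.05,"dy":0,"dz":0,"rx":0,"ry":0,"rz":0,"grip":1},{"dx":0.1,"dy":0,"dz":0.02,"rx":0,"ry":0,"rz":0,"grip":1},{"dx":0.12,"dy":0,"dz":0.15,"rx":0,"ry":0,"rz":0,"grip":1},{"dx":0.12,"dy":0,"dz":0.3,"rx":0,"ry":0,"rz":0,"grip":1},{"dx":0.12,"dy":0,"dz":0.4,"rx":0,"ry":0,"rz":0,"grip":1}]';python3 -m creep '[{"dx":0.05,"dy":-0.1,"dz":0.05,"rx":0,"ry":0,"rz":0,"grip":1},{"dx":0.1,"dy":-0.2,"dz":0.1,"rx":0,"ry":0,"rz":0,"grip":1},{"dx":0.15,"dy":-0.3,"dz":0.15,"rx":0,"ry":0,"rz":0,"grip":1},{"dx":0.15,"dy":-0.3,"dz":0.15,"rx":0,"ry":0,"rz":0,"grip":1},{"dx":0.15,"dy":-0.3,"dz":0.15,"rx":0,"ry":0,"rz":0,"grip":1}]';python3 -c "
from h import *
for cam in('scene','top'):
  im=get_image(cam);g=cv2.cvtColor(im,7);cv2.imwrite('pics/f_%s.png'%cam,im[:,:,::-1])
  a=np.array([555.5,-234.])
  for th in(1.2,1.3,1.4,1.5,1.571,1.65):
    al=-.12-th;d=np.array([np.cos(al),np.sin(al)]);v=[]
    for r in range(70,97,3):
      u=proj(cam,[*(a+r*d),84]).round().astype(int);v.append(int(g[u[1],u[0]]))
    print(cam,th,v)
  for q in ((478.4,-288.2,134),):
    u,v=proj(cam,q).round().astype(int);print('handle top',u,v);print(g[v-5:v+6,u-6:u+7].tolist())
    g0=cv2.imread('pics/%s0.png'%cam,0);u,v=proj(cam,(478.5,-291.7,134)).round().astype(int);print('start',u,v);print(g0[v-5:v+6,u-6:u+7].tolist())
"
```

```text
clock: 67.18
eef_pos: [605.6, -309.7, 236.4]
tool_rot: [3.139, 0.001, 1.491]
force: [0.7, -0.3, -0.1]
width: 0.0
gripper_force: 0.0
clock: 67.8
eef_pos: [664.7, -428.4, 292.4]
tool_rot: [-3.14, -0.002, 1.491]
force: [0.2, 0.5, 0.4]
width: -0.1
gripper_force: 0.0
scene 1.2 [71, 75, 90, 89, 89, 89, 88, 87, 86]
scene 1.3 [84, 89, 90, 88, 87, 88, 88, 92, 89]
scene 1.4 [63, 70, 77, 82, 87, 81, 83, 88, 89]
scene 1.5 [25, 20, 23, 22, 23, 19, 21, 30, 56]
scene 1.571 [25, 24, 21, 26, 24, 22, 25, 21, 33]
scene 1.65 [31, 30, 28, 27, 23, 28, 31, 29, 56]
handle top 183 183
[[127, 129, 134, 137, 140, 139, 142, 141, 140, 139, 141, 140, 140], [123, 126, 132, 135, 136, 136, 136, 137, 135, 136, 139, 141, 138], [125, 125, 125, 123, 120, 115, 116, 122, 126, 129, 133, 137, 138], [124, 126, 122, 111, 99, 93, 99, 106, 112, 111, 116, 130, 137], [124, 125, 115, 102, 94, 94, 102, 106, 105, 98, 93, 113, 131], [123, 122, 108, 93, 95, 100, 106, 106, 103, 87, 78, 98, 127], [123, 117, 100, 89, 96, 99, 103, 103, 98, 77, 63, 85, 120], [121, 110, 85, 75, 78, 81, 85, 87, 81, 65, 53, 72, 107], [113, 94, 73, 58, 60, 63,
[... 1733 characters left out ...]
, 92]]
start 443 265
[[127, 130, 128, 130, 123, 105, 119, 148, 146, 150, 153, 154, 154], [156, 160, 159, 161, 160, 158, 159, 160, 156, 149, 133, 150, 152], [53, 57, 53, 44, 47, 43, 50, 46, 54, 113, 149, 148, 150], [155, 159, 143, 65, 66, 133, 134, 121, 110, 113, 136, 150, 147], [146, 88, 42, 24, 69, 135, 135, 126, 117, 112, 127, 150, 148], [84, 27, 24, 14, 73, 137, 132, 130, 121, 113, 122, 150, 149], [29, 25, 25, 19, 80, 140, 132, 128, 125, 115, 122, 149, 151], [26, 27, 25, 20, 87, 150, 137, 135, 126, 114, 122, 148, 145], [29, 27, 26, 23, 37, 63, 67, 74, 96, 105, 124, 150, 149], [29, 23, 26, 28, 26, 24, 21, 25, 47, 96, 135, 152, 148], [24, 28, 27, 24, 20, 43, 72, 41, 88, 149, 134, 150, 151]]
```

```bash
python3 -c "
from cell import ctrl
print(ctrl.finish_job())"
```

```text
the job is handed in; nothing more can be done
None
```

The job is handed in at about 68 s, with no verdict returned: all four balls are in the pot, the spoon is standing in its rest, and the cock is open against its stop.

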